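Ease the spring clip off the filter rail with the wedge

TASK

Take the yellow wedge by its handle, rest its blade lightly on the hexagonal rail in front of the brass spring clip, and keep it on the rail as you slide it under the clip's raised lip until the clip springs off the rail and sits on the level top of the blade. Work by feel: never press hard on the stand (stay well under 20 N), force the clip or touch it with the gripper. Carry the clip away on the wedge and gently stand the wedge upright in the white tray with the clip still on it, let go, and leave everything else as it is.

Things in the scene. Friction and masses are not known exactly. Their poses are not given: they have to be found in the camera images.
- wedge: The wedge, loose, about 100 g, stands on its flat underside on the blue mat. Yellow upright handle 22 (x) x 24 (y) x 75 mm tall, to be gripped 30 to 70 mm above the underside; from its foot a steel blade 14 mm wide points along the wedge's +x. The undersides of handle and blade form one plane. Origin: on the underside, below the handle's centre; x along the blade, z up.
- wedge_land (a point): On the wedge: centre of the blade's level top (land), 24 mm ahead of the wedge's origin and 14 mm above the underside. The land runs from the handle's face (11 mm ahead of the origin) to 37 mm; from there the top slopes straight down to the tip.
- wedge_tip (a point): On the wedge: the blade's tip at the underside, 69 mm ahead (+x) of the wedge's origin. The tip is blunt, 2 mm high.
- stand: White filter stand, fixed. Foot 170 (x -70 to 100) x 100 x 12 mm. A hexagonal steel rail, 16 mm across flats, runs along the stand's x from a free end at x = -65 mm, roughly facing the robot, to a white post (x 71 to 97, 102 mm high). Its top is a flat 9 mm wide, 78 mm high under the clip; but see hub_front for its slope. Origin: underside of the foot, under the rail; z up.
- hub_front (a point): On the stand: x = 0, z = 78 mm, front face of the black fork hub. Its two cheeks (x 0 to 22, z 54 to 104 mm) leave a slot 22 mm wide over the rail: the blade passes through, the clip is stopped. The rail sags towards its free end by an unmeasured few degrees (up to 6) about the point under the clip: a level blade must climb some mm on the way in, so follow the rail by feel.
- clip: Brass spring clip, loose, 20 g, snapped over the rail 1 to 5 mm in front of the hub. Its bridge, 14 (x) x 28 (y) x 3 mm, lies on the rail's top; two sprung arms grip under the rail's side corners. Lifted some 6 mm (about 10 N of push on the wedge) the arms spread over the corners, it springs up and pinches the blade. Origin: centre of the bridge's underside; x along the rail, z up.
- clip_lip (a point): On the clip: underside of the edge of its raised lip, 13 mm from the clip's origin towards the rail's free end (-x), 3.7 mm above the rail. The 2 mm tip goes under it while the blade lies on the rail. With the tip 26 to 34 mm past the hub's front face the whole bridge has come onto the land and sits safely.
- tray: White open tray, fixed, 170 (x) x 150 (y) mm, walls 4 mm thick and 22 mm high, floor 4 mm thick. Origin: centre of its underside.
- mat: Blue mat, fixed, 160 x 130 x 3 mm, under the wedge at the start. Origin: centre of its underside.
- dropper: Bystander: amber dropper bottle, 34 mm across, 85 mm tall. Origin: centre of its underside.
- jar: Bystander: white jar, 56 mm across, 55 mm tall. Origin: centre of its underside.
- loupe: Bystander: black loupe, 44 mm across, 40 mm tall. Origin: centre of its underside.
- spare_filter: Bystander: spare blue filter in a black ring, 52 mm across, 10 mm tall. Origin: centre of its underside.
- driver: Bystander: screwdriver held down on the table (fixed). Origin: on its underside.
- dish: Bystander: covered glass culture dish, 88 mm across, 16 mm tall. Origin: centre of its underside.

How it is judged:
By the outcome, as a careful person would: the job done as asked, in the order asked, and still so for the second after the job is handed in, with the robot touching nothing.
It also fails if it takes over 66 s, if anything falls off the work surface, if the arm or the gripper's body presses on something with over 40 N, if the wrist force passes 120 N, or if a joint passes its speed limit or range.

ROBOT

A 6-joint arm with a two-finger parallel gripper is mounted at the origin on the work surface. World frame = base frame: x ahead of the robot, y to its left, z up, the work surface at z = 0. Lengths are in m, angles in rad, forces in N, time in s.
With the tool pointing down it reaches from about 0.275 to 0.875 m from the base axis. Payload 12.5 kg.
Tool frame: the origin (TCP) lies midway between the tips of the shut fingers; the grasp point (between the pads) lies 19 mm behind it (robot.hold_point_z is the distance from the TCP to the grasp point, in m); x points along the fingers, y is the direction in which the jaws open and shut, and the axes are right-handed (so a half turn about x gives the same grasp; the last joint's range is limited). The gripper opens to 85 mm and grips with 20 to 120 N. Pads are 22 mm wide; open, the fingers measure 114 mm over their backs; the gripper's body (76 mm by 85 mm) begins 54 mm behind the grasp point. The pads swing forward as they close: fully open they stand 13 mm farther back than shut.
Start: joints at [1.102, 0.351, 1.652, -0, 1.139, -0.085], TCP at [0.206, 0.51, 0.231] pointing down, gripper open.
Joint ranges: [-2.75, 2.75], [-0.79, 2.1], [0.01, 2.65], [-1.57, 4.71], [0.07, 3.14], [-2.87, 2.87]. Speed limits (rad/s): [2.22, 2.22, 2.79, 3.14, 3.14, 3.14].

INTERFACE

Orientations are given as [roll, pitch, yaw] about the fixed x, y, z axes, in that order (R = Rz(yaw) Ry(pitch) Rx(roll)).
In Python, from plant import robot gives the robot as it stands.
- The arm moves only by the tool jog_arm, never from a script. Its argument "motion" is a list of rows, each a list of 3 entries, a list of its own where there are three numbers: the opening, from -1 (shut) to 1 (fully open), so that 0 is half open, then the shift along the tool's x, y, z in mm, then the turn about the tool's x in rad. In form: [[jaw, [dx, dy, dz], turn], ...]. A call has 1 to 5 rows; each row is the pose to reach, as a shift and turn from the pose commanded when the call began, along the tool's axes at that moment; what a row does not reach only later rows make up. A row lasts 1/8 s, in which the tool goes at most 62.5 mm and 10.7 degrees, less where a joint would pass 70% of its speed; a pose out of reach is approached as far as the arm can. A call with a gripper value outside its range is refused whole. The fingers move at their own pace and stop on an object; "force" is the grip in N (left out, the last holds). Time passes only in rows, so rows that repeat a pose let the fingers close. It gives the time, the measured TCP pose, the force and the opening at its end, in the units of the state.
- robot.sense(): the state, without advancing time (a new reading comes with each control period).
- robot.camera(name): name is "scene" or "top"; returns a dict with "image" (420x560x3 uint8, red, green, blue), "K" (3x3 intrinsics, pixels), "eye" and "attitude" of the camera in the world. Camera axes: x right, y down, z forward; pixel columns grow to the right and rows downward; lengths in m; the calibration is good to about 2 mm. A picture is of the moment at which its call begins. There is no depth.
- robot.sign_off(): hands the job in, once; it reports no verdict.
Trained networks look in the newest picture that a camera, given by its name, has taken for a name from the list of things; names that differ only in an ending like _2 or _b are one class to them, and where a whole thing is asked for, a point or a joint stands for the part that bears it (a point fixed in the world has none). Each returns a list of dicts, best first, with "p" (0 to 1); they miss things now and then, are a little off and sometimes report something else, mostly with a low value. They report only what shows in the picture. A call takes as long as a camera call.
- robot.recognise(camera, target): "location" ([row, column] in pixels, amid what is visible of it).
- robot.silhouettes(camera, target): "mask" (420x560 bool, what is visible of it) and "location" ([row, column] in pixels, amid what is visible of it).
- robot.landmark_of(camera, target): "location" ([row, column] in pixels: a listed point, or the origin of a listed thing).
The state is a dict: "t": time; "joint_pos": joint angles; "dq": joint speeds; "joint_efforts": joint torques, N m; "ee_pos": TCP position; "ee_rot": TCP orientation; "ft_force": force on the tool from outside, world axes, zero at the start; "moment": the same for the moment, N m; "finger_gap": opening from 0.0 (shut) to 1.0 (fully open).
Only numpy, scipy, OpenCV 4.12 (cv2) and the standard library are available. Lean on these libraries where they do the work, as an engineer would, in place of code of your own. Each camera call takes 0.05 s, during which the arm holds its last target.

## Working session

There is one attempt and no reset: what is moved stays moved. The work goes in short steps, Python scripts to look and compute and a tool call to move; the robot and the scene stay as the last step left them, time stands still between calls to the robot, and variables do not carry over. Pictures are saved under pics/ and viewed, and the job is handed in when it is done.

Besides the shell and the picture viewer there is one more tool, called after "Call:" by a JSON object that holds its "name" and its "arguments". jog_arm: Moves the arm, as the interface text tells. Its arguments: {"type":"object","properties":{"motion":{"type":"array"},"force":{"type":"number"}},"required":["motion"]}

```bash
mkdir -p pics; ls; cat > h.py <<'E'
from plant import robot
import numpy as np, cv2
def snap(n,f):
    c=robot.camera(n); cv2.imwrite('pics/'+f,cv2.cvtColor(c['image'],cv2.COLOR_RGB2BGR)); return c
def Rm(a):
    a=np.array(a,float)
    if a.shape==(3,3): return a
    from scipy.spatial.transform import Rotation as R
    return R.from_euler('xyz',a).as_matrix() if a.size==3 else R.from_quat(a).as_matrix()
def ray(c,rc):
    d=np.linalg.inv(c['K'])@np.array([rc[1],rc[0],1.]); d=Rm(c['attitude'])@d
    return np.array(c['eye']),d/np.linalg.norm(d)
def atz(c,rc,z):
    e,d=ray(c,rc); return e+d*(z-e[2])/d[2]
def tri(c1,r1,c2,r2):
    e1,d1=ray(c1,r1); e2,d2=ray(c2,r2)
    s=np.linalg.lstsq(np.c_[d1,-d2],e2-e1,rcond=None)[0]
    a,b=e1+d1*s[0],e2+d2*s[1]; return (a+b)/2,np.linalg.norm(a-b)
def proj(c,p):
    q=c['K']@(Rm(c['attitude']).T@(np.array(p)-c['eye'])); return q[1]/q[2],q[0]/q[2]
E
python3 - <<'E'
from h import *
np.set_printoptions(precision=4,suppress=True)
a=snap('scene','s0.png');b=snap('top','t0.png')
for c in(a,b): print(c['K'],c['eye'],c['attitude'])
print(robot.sense(),robot.hold_point_z)
for t in ['wedge','wedge_land','wedge_tip','stand','hub_front','clip','clip_lip','tray','mat','dropper','jar','loupe','spare_filter','driver','dish']:
    r=[robot.landmark_of(n,t)[:2] for n in('scene','top')]
    for k in r: print(t,[(np.round(q['location'],1),round(q['p'],2)) for q in k])
    if r[0] and r[1]: print('   ',tri(a,r[0][0]['location'],b,r[1][0]['location']))
E
```

```text
pics
[[432.7627   0.     284.5501]
 [  0.     432.7627 206.0006]
 [  0.       0.       1.    ]] [ 1.2567 -0.52    1.0999] [-2.4242 -0.007   0.8967]
[[381.2118   0.     276.4231]
 [  0.     381.2118 210.6319]
 [  0.       0.       1.    ]] [0.3774 0.0157 1.3611] [-2.995  -0.0114 -1.5761]
{'t': 0.1, 'joint_pos': array([ 1.1024,  0.3512,  1.6524, -0.    ,  1.1391, -0.0846]), 'dq': array([-0.0011,  0.0006, -0.0022,  0.0004, -0.0037,  0.0003]), 'joint_efforts': array([  0.0015, -50.6838, -29.1873,  -0.    ,   0.0027,  -0.    ]), 'ee_pos': array([0.2058, 0.5097, 0.2308]), 'ee_rot': array([-1.6251,  1.5697, -2.0089]), 'ft_force': array([ 0.2982,  1.4086, -0.0545]), 'moment': array([-0.0266,  0.0193, -0.0125]), 'finger_gap': 1.0005973876135033} 0.0187
wedge [(array([175.6, 303.4]), 0.52)]
wedge [(array([240.4, 363.4]), 0.67), (array([229. , 416.7]), 0.63)]
    (array([ 0.5684, -0.1119,  0.3577]), np.float64(0.3328586326811963))
wedge_land [(array([179.6, 307.5]), 0.76)]
wedge_land [(array([239.1, 215.6]), 0.41)]
    (array([0.476 , 0.2151, 0.0161]), np.float64(0.0023562447864315284))
wedge_t
[... 1513 characters left out ...]
, 0.48), (array([245.8, 211.3]), 0.46)]
    (array([0.6438, 0.3829, 0.0027]), np.float64(0.006810258444420514))
spare_filter [(array([318.2, 166.2]), 0.61), (array([191.3, 373.3]), 0.42)]
spare_filter [(array([244.7, 214.5]), 0.64), (array([195.9, 394.7]), 0.55)]
    (array([ 0.4944, -0.0883, -0.134 ]), np.float64(0.6528002030399955))
driver [(array([138. , 365.2]), 0.75)]
driver [(array([255. , 119.6]), 0.82), (array([176. , 204.8]), 0.41)]
    (array([ 0.4236,  0.5598, -0.0091]), np.float64(0.005078566500698942))
dish [(array([299.8, 122.3]), 0.82), (array([180.2, 304.4]), 0.33)]
dish [(array([230. , 416.2]), 0.74)]
    (array([ 0.5064, -0.4976,  0.0081]), np.float64(0.005506813187198829))
```

```bash
python3 - <<'E'
import cv2
a=cv2.imread('pics/s0.png');b=cv2.imread('pics/t0.png')
cv2.imwrite('pics/s0w.png',cv2.resize(a[140:220,255:355],None,fx=8,fy=7.5,interpolation=cv2.INTER_CUBIC))
cv2.imwrite('pics/s0h.png',cv2.resize(a[185:265,235:335],None,fx=8,fy=7.5,interpolation=cv2.INTER_CUBIC))
cv2.imwrite('pics/t0w.png',cv2.resize(b[200:275,170:270],None,fx=8,fy=8,interpolation=cv2.INTER_CUBIC))
cv2.imwrite('pics/t0h.png',cv2.resize(b[155:230,230:330],None,fx=8,fy=8,interpolation=cv2.INTER_CUBIC))
E
```

```text
(no output)
```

View pics/s0.png

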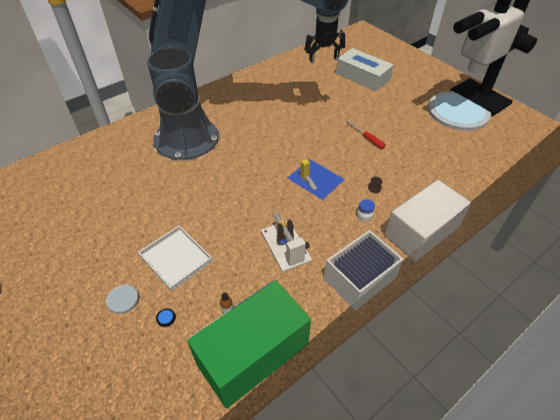

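View pics/t0.png

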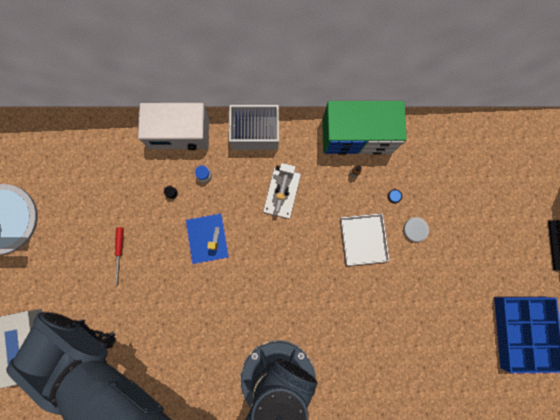

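View pics/s0w.png

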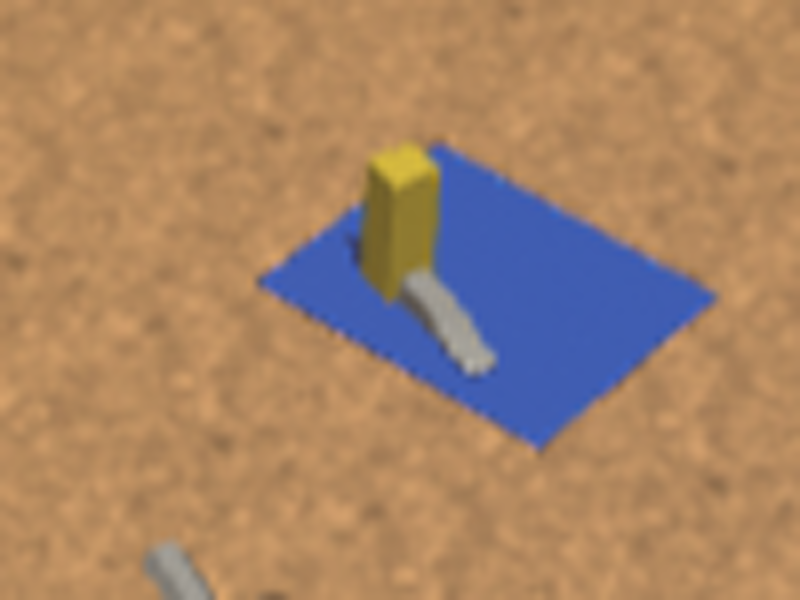

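View pics/s0h.png

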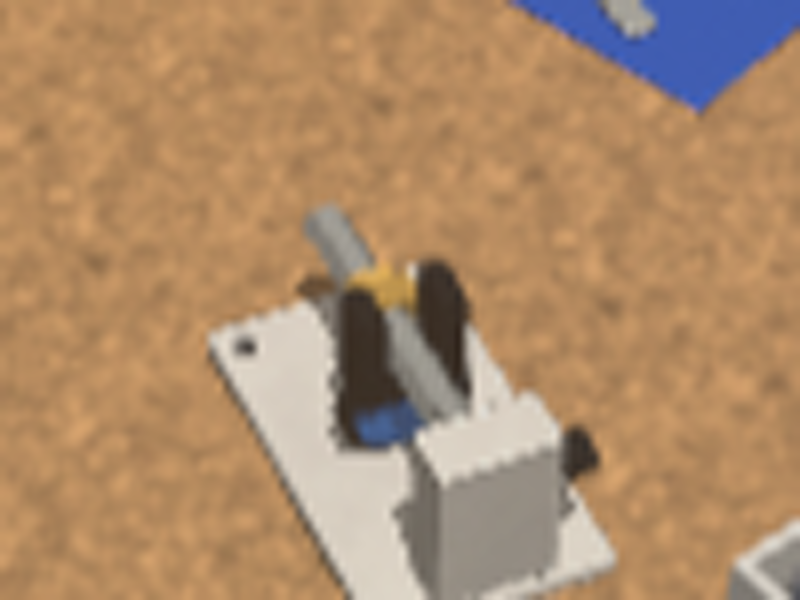

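View pics/t0w.png

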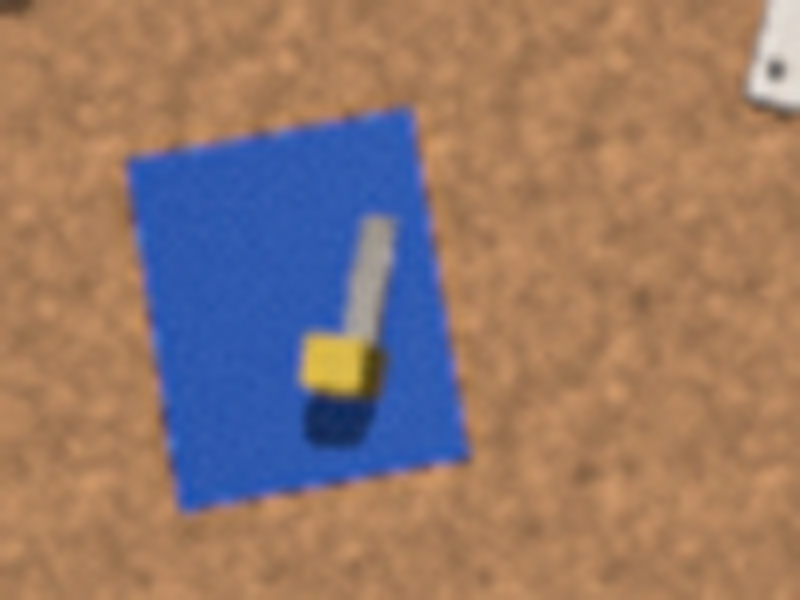

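View pics/t0h.png

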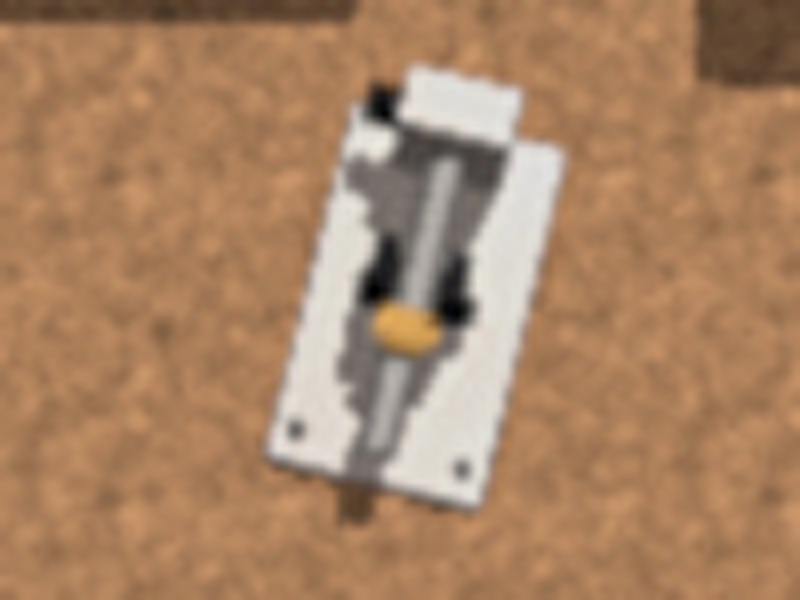

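```bash
cat >> h.py <<'E'
from scipy.optimize import minimize, least_squares
def hullmask(c,parts,T,ss=4):
    H,W=420,560; m=np.zeros((H*ss,W*ss),np.uint8)
    for P in parts:
        Q=(T[0]@np.array(P,float).T).T+T[1]
        px=np.array([proj(c,q)[::-1] for q in Q]); px=(px+.5)*ss-.5
        h=cv2.convexHull(np.round(px*16).astype(np.int32)); cv2.fillConvexPoly(m,h,255,shift=4)
    return cv2.resize(m,(W,H),interpolation=cv2.INTER_AREA)/255.
def box(x0,x1,y0,y1,z0,z1): return [(x,y,z) for x in(x0,x1) for y in(y0,y1) for z in(z0,z1)]
HAND=box(-.011,.011,-.012,.012,0,.075)
BLADE=box(.011,.037,-.007,.007,0,.014)+[(.069,y,z) for y in(-.007,.007) for z in(0,.002)]
def Tz(x,y,z,w): return np.array([[np.cos(w),-np.sin(w),0],[np.sin(w),np.cos(w),0],[0,0,1]]),np.array([x,y,z])
E
python3 - <<'E'
from h import *
np.set_printoptions(precision=4,suppress=True)
a=robot.camera('scene');b=robot.camera('top')
# wedge fit
def fit(cams,x0,z,free_off=False):
    tg=[]
    for c,roi in cams:
        im=c['image'].astype(float); hsv=cv2.cvtColor(c['image'],cv2.COLOR_RGB2HSV)
        m=np.zeros(im.shape[:2]); r0,r1,c0,c1=roi
        blue=(im[...,2]-im[...,0])  # bluish
        # soft: non-blue within roi; mat blue diff large
        sub=blue[r0:r1,c0:c1]; 
        yel=np.clip((im[...,0]-im[...,2])/90,0,1)
        tg.append((c,roi,im))
    return tg
def soft(im):
    # handle: R-B positive; blade: |R-B| small and bright; mat: R-B <<0; shadow R-B moderately <0, dark
    return im[...,0]/ (im.sum(-1)+1e-6)   # red fraction: yellow ~.45, gray ~.35, blue ~.15
for n,c,roi in(('s',a,(155,194,298,324)),('t',b,(224,262,204,224))):
    r=soft(c['image'].astype(float))
    print(n); print(np.round(r[roi[0]:roi[1]:2,roi[2]:roi[3]]*100).astype(int))
# stand foot from top corners
off=np.array([155,230]);
P=[atz(b,(off+(np.array([v,u])+.5)/8-.5),.012) for u,v in((268,460),(483,508),(565,150),(355,100))]
for p in P: print(p)
for u,v in ((380,450),(448,160)): print('rail',atz(b,off+(np.array([v,u])+.5)/8-.5,.078))
E
```

```text
s
[[44 44 44 44 44 44 44 44 44 44 44 44 44 44 44 44 44 44 44 44 44 44 44 44
  44 44]
 [44 44 44 44 44 44 44 44 44 44 44 44 44 44 44 44 44 44 44 44 44 44 44 44
  44 44]
 [44 44 44 44 44 45 45 45 45 45 41 32 32 39 44 44 44 44 44 44 44 44 44 44
  44 44]
 [44 44 44 46 46 46 46 46 46 46 41 29 20 19 19 29 36 41 44 44 44 44 44 44
  44 44]
 [44 44 44 45 46 46 46 46 46 46 46 46 21 19 19 19 19 19 22 31 39 44 44 44
  44 44]
 [44 44 45 45 46 45 46 46 46 46 46 42 21 19 19 19 19 19 19 19 19 22 30 36
  43 44]
 [41 34 34 44 46 45 45 46 46 46 46 39 20 19 19 19 19 19 19 19 19 19 19 19
  19 26]
 [20 19 33 44 45 45 46 46 46 46 46 39 20 19 19 19 19 19 19 19 19 19 19 19
  19 19]
 [21 22 38 45 45 45 45 46 46 46 46 32 20 19 19 19 19 19 19 19 19 19 19 19
  19 19]
 [19 26 40 45 45 45 46 46 46 46 46 26 19 19 19 19 19 19 19 19 19 19 19 19
  19 19]
 [19 22 41 45 45 46 45 46 46 42 42 26 19 19 19 19 19 19 19 19 19 19 19 19
  19 19]
 [20 20 24 40 45 45 45 37 34 34 34 33 22 19 19 19 19 19 19 19 19 19 19 19
  19 19]
 [19 19 19 19 27 44 39 36 35 35 34 34 34 30 20 19 19 19 19 19 19 19 19 19
  19 19]
 [19 19 19 19 19 19
[... 1222 characters left out ...]
5 46 46 47 47 38 25 17 15 15 15 15]
 [16 15 19 32 44 46 45 46 46 45 46 47 46 36 22 15 15 16 14 16]
 [15 15 16 24 34 41 46 45 45 45 46 49 46 32 18 15 15 16 15 15]
 [14 15 16 15 12 16 15 19 19 21 22 21 21 18 15 15 15 15 15 16]
 [16 15 16 16 15 13 14 15 11 16 13 14 14 15 15 16 16 16 16 16]
 [15 16 15 16 15 13 14 12 16 14 14 14 15 14 15 16 15 15 15 15]
 [15 14 16 15 15 16 14 14 14 15 15 15 15 15 15 15 15 15 14 14]
 [15 15 14 15 14 15 14 16 14 16 13 14 16 18 21 24 25 30 33 37]
 [14 15 15 18 23 24 27 31 34 38 39 41 43 44 44 45 44 45 45 45]]
[0.5715 0.0471 0.012 ]
[ 0.5495 -0.0488  0.012 ]
[ 0.7132 -0.0877  0.012 ]
[0.7368 0.0075 0.012 ]
rail [ 0.5661 -0.0021  0.078 ]
rail [ 0.6925 -0.0321  0.078 ]
```

```bash
cat >> h.py <<'E'
def fitmask(items,x0,mk,ss=6):
    def cost(x):
        T=mk(x); return sum(((hullmask(c,parts,T,ss)-t)[r[0]:r[1],r[2]:r[3]]**2).sum() for c,parts,t,r in items)
    s=np.array([[0]*len(x0)]+[list(v) for v in np.diag([.006,.006,.15][:len(x0)])])+np.array(x0)
    o=minimize(cost,x0,method='Nelder-Mead',options=dict(initial_simplex=s,xatol=1e-5,fatol=1e-3)); return o.x,o.fun
E
python3 - <<'E'
from h import *
np.set_printoptions(precision=4,suppress=True)
a=robot.camera('scene');b=robot.camera('top')
def tg(c,lo): 
    im=c['image'].astype(float); r=im[...,0]/(im.sum(-1)+1e-6); return np.clip((r-lo)/(.34-lo),0,1)
cl=lambda c:c
ms=tg(a,.19);mt=tg(b,.155)
# blank out table outside mat by roi polygons
def roi(c,pts):
    pass
A=(a,[HAND,BLADE],ms,(160,189,300,318)); B=(b,[HAND,BLADE],mt,(222,252,204,221))
mk=lambda x:Tz(x[0],x[1],.003,x[2])
for it in([A],[B],[A,B]): print(fitmask(it,[.456,.215,.0],mk))
# tray
E
```

```text
(array([ 0.4478,  0.2248, -0.1172]), np.float64(28.047560082951318))
(array([ 0.4515,  0.2212, -0.1477]), np.float64(7.151069370594071))
(array([ 0.4507,  0.2223, -0.1304]), np.float64(49.78312231269002))
```

```bash
cat >> h.py <<'E'
def plan(p,yaw,s=None):
    """tool shift(mm) & turn to bring TCP to p with wedge yaw (tool y || wedge y)"""
    s=s or robot.sense(); R=Rm(s['ee_rot']); d=R.T@(np.array(p)-s['ee_pos'])*1e3
    w=np.arctan2(R[1,1],R[0,1])-np.pi/2  # yaw of wedge if tool y=wedge y
    t=-(yaw-w); t=(t+np.pi/2)%np.pi-np.pi/2
    print('tcp',s['ee_pos'],'axes x',R[:,0],'y',R[:,1],'yaw',(w+np.pi/2)%np.pi-np.pi/2,'q6',s['joint_pos'][5],'| shift',np.round(d,1),'turn',round(t,4)); return d,t
E
python3 - <<'E'
from h import *
np.set_printoptions(precision=4,suppress=True)
plan([.451,.2218,.15],-.14);plan([.451,.2218,.034],-.14)
E
```

```text
tcp [0.2059 0.51   0.2313] axes x [ 0.  0. -1.] y [0.3744 0.9273 0.    ] yaw -0.38378815936486976 q6 -0.08459559041845388 | shift [  81.3 -175.5  335.2] turn -0.2438
tcp [0.2059 0.51   0.2313] axes x [ 0.  0. -1.] y [0.3744 0.9273 0.    ] yaw -0.38378815936486976 q6 -0.08459559041845388 | shift [ 197.3 -175.5  335.2] turn -0.2438
```

Call:
{"name": "jog_arm", "arguments": {"motion": [[1,[81,-175.5,335],-0.244],[1,[81,-175.5,335],-0.244],[1,[81,-175.5,335],-0.244],[1,[81,-175.5,335],-0.244],[1,[81,-175.5,335],-0.244]], "force": 50}}

```text
t: 2.42
ee_pos: [0.4024, 0.2787, 0.1666]
ee_rot: [0.653, 1.57, 0.513]
ft_force: [0.8, 1.3, 0.6]
finger_gap: 0.999
```

```bash
python3 - <<'E'
from h import *
np.set_printoptions(precision=4,suppress=True)
plan([.451,.2218,.15],-.14)
E
```

```text
tcp [0.4024 0.2787 0.1666] axes x [ 0.0007  0.0004 -1.    ] y [0.1392 0.9903 0.0005] yaw -0.13966315274181862 q6 -0.9204158759034357 | shift [ 16.6 -49.6  56.1] turn 0.0003
```

Call:
{"name": "jog_arm", "arguments": {"motion": [[1,[16.6,-49.6,56.1],0],[1,[16.6,-49.6,56.1],0],[1,[16.6,-49.6,56.1],0]]}}

```text
t: 2.8
ee_pos: [0.4499, 0.2231, 0.15]
ee_rot: [-3.018, 1.57, 3.124]
ft_force: [-0.5, 0.1, 0.5]
finger_gap: 0.999
```

```bash
python3 - <<'E'
from h import *
np.set_printoptions(precision=4,suppress=True)
c=snap('top','t1.png');cv2.imwrite('pics/t1w.png',cv2.resize(cv2.imread('pics/t1.png')[200:275,170:270],None,fx=8,fy=8,interpolation=cv2.INTER_CUBIC))
snap('scene','s1.png');cv2.imwrite('pics/s1w.png',cv2.resize(cv2.imread('pics/s1.png')[110:210,255:355],None,fx=6,fy=6,interpolation=cv2.INTER_CUBIC))
plan([.451,.2218,.034],-.14)
E
```

```text
tcp [0.4493 0.2243 0.1504] axes x [ 0.0001  0.0003 -1.    ] y [0.1385 0.9904 0.0003] yaw -0.13894892552719362 q6 -1.0617807506419876 | shift [116.4  -2.3   2. ] turn 0.0011
```

View pics/s1w.png

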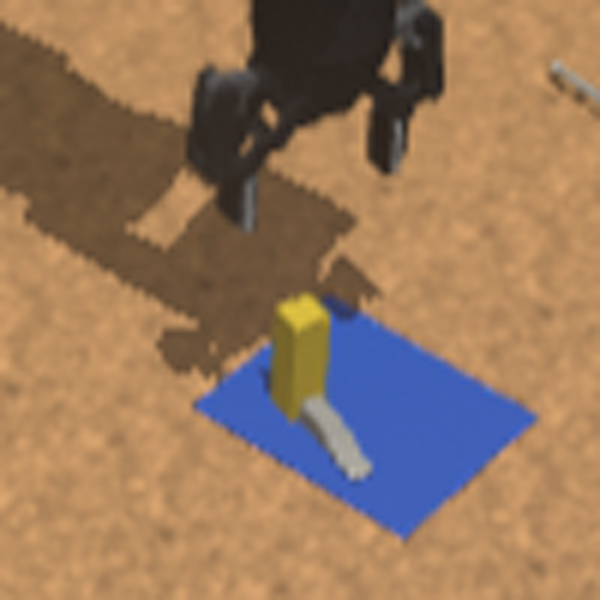

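The open jaws are above and either side of the yellow handle, at about (300,350) in the crop. Next I descend.

Call:
{"name": "jog_arm", "arguments": {"motion": [[1,[50,-2.3,2],0],[1,[90,-2.3,2],0],[1,[112,-2.3,2],0],[1,[116.4,-2.3,2],0],[1,[116.4,-2.3,2],0]]}}

```text
t: 3.52
ee_pos: [0.4515, 0.2217, 0.0344]
ee_rot: [0.539, 1.57, 0.4]
ft_force: [-0.1, -0.6, 0.5]
finger_gap: 0.998
```

Call:
{"name": "jog_arm", "arguments": {"motion": [[-0.2,[0,0,0],0],[-0.45,[0,0,0],0],[-0.8,[0,0,0],0],[-1,[0,0,0],0],[-1,[0,0,0],0]]}}

```text
t: 4.15
ee_pos: [0.4517, 0.2208, 0.0341]
ee_rot: [0.435, 1.57, 0.295]
ft_force: [-1.5, 0.0, 6.4]
finger_gap: 0.271
```

Call:
{"name": "jog_arm", "arguments": {"motion": [[-1,[0,0,0],0],[-1,[0,0,0],0],[-1,[0,0,0],0]]}}

```text
t: 4.53
ee_pos: [0.4517, 0.2208, 0.0341]
ee_rot: [0.424, 1.57, 0.284]
ft_force: [-1.7, -0.4, 4.9]
finger_gap: 0.272
```

```bash
python3 - <<'E'
from h import *
np.set_printoptions(precision=4,suppress=True)
snap('scene','s2.png');cv2.imwrite('pics/s2w.png',cv2.resize(cv2.imread('pics/s2.png')[110:210,255:355],None,fx=6,fy=6,interpolation=cv2.INTER_CUBIC))
s=robot.sense();print(s['finger_gap'],s['ft_force'])
plan([.451,.2218,.034],-.14)
E
```

```text
0.276397486722972 [-1.5241 -0.7836  5.9276]
tcp [0.4516 0.2208 0.0341] axes x [ 0.0003  0.0001 -1.    ] y [0.1395 0.9902 0.0001] yaw -0.1399223833794574 q6 -1.068700459728769 | shift [ 0.1  0.9 -0.8] turn 0.0001
```

View pics/s2w.png

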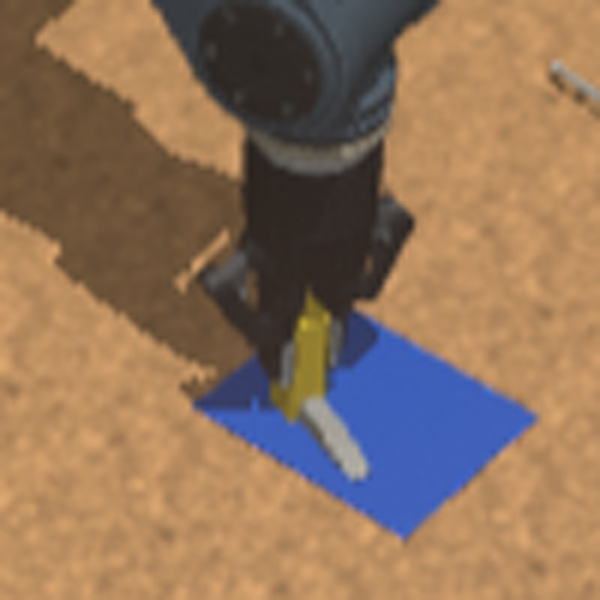

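Call:
{"name": "jog_arm", "arguments": {"motion": [[-1,[-3,0,0],0],[-1,[-15,0,0],0],[-1,[-60,0,0],0],[-1,[-110,0,0],0],[-1,[-130,0,0],0]]}}

```text
t: 5.2
ee_pos: [0.4523, 0.2211, 0.1672]
ee_rot: [0.503, 1.567, 0.363]
ft_force: [-0.1, 0.8, -0.7]
finger_gap: 0.274
```

```bash
python3 - <<'E'
from h import *
np.set_printoptions(precision=4,suppress=True)
s=robot.sense();print(s['finger_gap'],s['ft_force'])
plan([.5264,.0073,.15],-.234)
E
```

```text
0.27429987896705815 [-0.1392  0.7641 -0.7254]
tcp [0.4523 0.2211 0.1672] axes x [ 0.0039  0.0015 -1.    ] y [0.1393 0.9902 0.002 ] yaw -0.13978017989638625 q6 -1.068795145000067 | shift [  17.1 -201.5  103.1] turn 0.0942
```

Call:
{"name": "jog_arm", "arguments": {"motion": [[-1,[0,-50,26],0.03],[-1,[0,-100,52],0.06],[-1,[8,-150,77],0.09],[-1,[14,-190,97],0.094],[-1,[14,-201.5,103],0.094]]}}

```text
t: 5.82
ee_pos: [0.5257, 0.0049, 0.1499]
ee_rot: [-2.519, 1.571, -2.755]
ft_force: [0.1, -0.3, -0.2]
finger_gap: 0.277
```

Call:
{"name": "jog_arm", "arguments": {"motion": [[-1,[0,0,0],0],[-1,[0,0,0],0]]}}

```text
t: 6.08
ee_pos: [0.5251, 0.008, 0.1501]
ee_rot: [1.204, 1.571, 0.971]
ft_force: [-0.2, -0.3, -0.5]
finger_gap: 0.276
```

```bash
python3 - <<'E'
from h import *
np.set_printoptions(precision=4,suppress=True)
c=snap('top','t3.png');cv2.imwrite('pics/t3w.png',cv2.resize(cv2.imread('pics/t3.png')[160:235,230:330],None,fx=8,fy=8,interpolation=cv2.INTER_CUBIC))
a=snap('scene','s3.png');cv2.imwrite('pics/s3w.png',cv2.resize(cv2.imread('pics/s3.png')[165:245,230:330],None,fx=8,fy=7.5,interpolation=cv2.INTER_CUBIC))
plan([.5264,.0073,.12],-.234); print(robot.sense()['ft_force'])
for t in('wedge_tip','wedge_land','hub_front','clip_lip','clip'):
  for n,k in(('scene',a),('top',c)): print(t,n,[(np.round(q['location'],1),round(q['p'],2)) for q in robot.landmark_of(n,t)[:2]])
E
```

```text
tcp [0.5252 0.0081 0.15  ] axes x [ 0.0001  0.0001 -1.    ] y [0.2302 0.9731 0.0001] yaw -0.23228233145117327 q6 -1.4119346473651742 | shift [30.  -0.5  1.4] turn 0.0017
[-0.0868  0.1509 -0.8095]
wedge_tip scene [(array([210.3, 282.3]), 0.6)]
wedge_tip top []
wedge_land scene [(array([200. , 269.9]), 0.56)]
wedge_land top [(array([193.6, 395. ]), 0.53), (array([228.8, 414.9]), 0.42)]
hub_front scene [(array([224.4, 283.1]), 0.72)]
hub_front top [(array([195. , 278.5]), 0.89), (array([170.2, 353. ]), 0.75)]
clip_lip scene [(array([179.9, 317.6]), 0.61), (array([219.5, 281.3]), 0.44)]
clip_lip top [(array([195.3, 282.6]), 0.7)]
clip scene [(array([224.4, 285.5]), 0.56)]
clip top [(array([196. , 393.2]), 0.47)]
```

View pics/t3w.png

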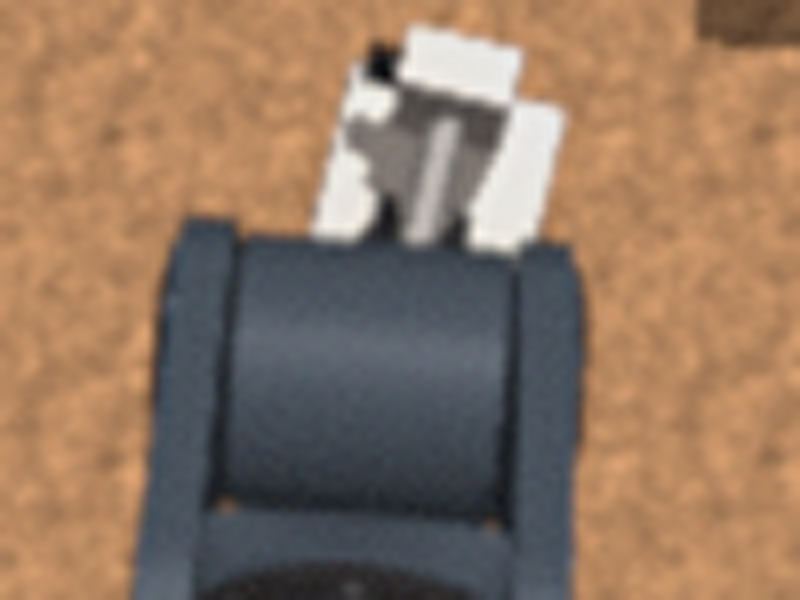

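View pics/s3w.png

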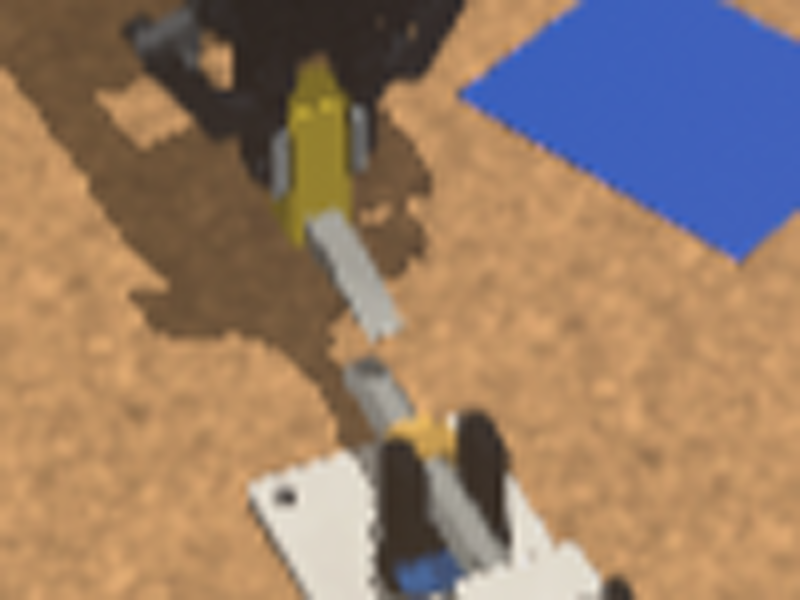

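```bash
cat >> h.py <<'E'
ST=[.6286,-.0171,-.234]
def overlay(f,out,roi,k,items,c):
    im=cv2.imread('pics/'+f)[roi[0]:roi[1],roi[2]:roi[3]]; im=cv2.resize(im,None,fx=k,fy=k,interpolation=cv2.INTER_CUBIC)
    for P,T,col in items:
        Q=(T[0]@np.array(P,float).T).T+T[1]
        px=np.array([proj(c,q)[::-1] for q in Q]); px=(px-[roi[2],roi[0]]+.5)*k-.5
        cv2.polylines(im,[cv2.convexHull(np.round(px*16).astype(np.int32))],True,col,1,cv2.LINE_AA,shift=4)
    cv2.imwrite('pics/'+out,im)
def hexr(x0,x1,sag=0.):
    r=.016/3**.5; L=[]
    for x in(x0,x1):
        for k in range(6):
            an=k*np.pi/3; L.append((x,r*np.cos(an),.070+r*np.sin(an)+np.tan(sag)*(x+.01)))
    return L
def standparts(sag=.05): return [box(-.07,.1,-.05,.05,0,.012),hexr(-.065,.071,sag),box(.071,.097,-.014,.014,.0,.102),box(0,.022,.011,.011,.054,.104),box(0,.022,-.011,-.011,.054,.104)]
E
python3 - <<'E'
from h import *
a=robot.camera('scene'); cv2.imwrite('pics/s4.png',cv2.cvtColor(a['image'],cv2.COLOR_RGB2BGR))
T=Tz(ST[0],ST[1],0,ST[2]); s=robot.sense(); p=s['ee_pos']
W=Tz(p[0],p[1],p[2]-.0311,-.2323)
overlay('s4.png','s4o.png',(165,265,230,330),6,[(P,T,(0,0,255)) for P in standparts()]+[(HAND,W,(0,255,0)),(BLADE,W,(255,0,255))],a)
E
```

```text
(no output)
```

View pics/s4o.png

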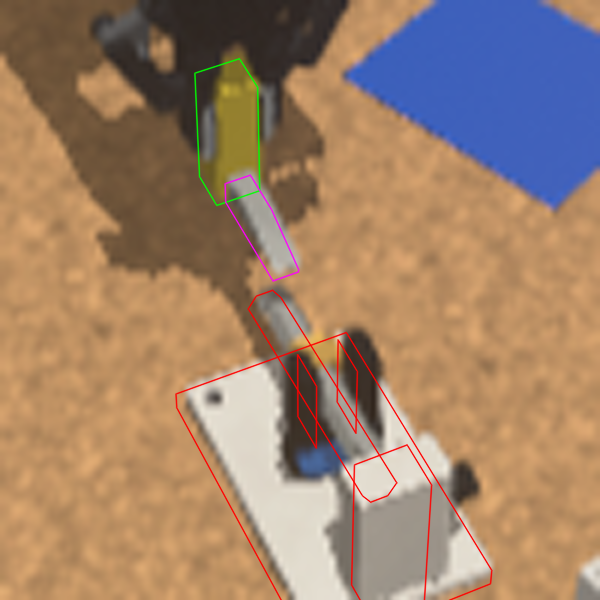

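```bash
python3 - <<'E'
from h import *
np.set_printoptions(precision=4,suppress=True)
a=robot.camera('scene')
im=a['image'].astype(float)
cv2.imwrite('pics/s5.png',cv2.resize(cv2.cvtColor(a['image'],cv2.COLOR_RGB2BGR)[215:275,255:335],None,fx=10,fy=10,interpolation=cv2.INTER_LINEAR))
r=im[...,0]/im.sum(-1)
print((r[200:216,266:284]*100).astype(int)); print((im[200:216,266:284].sum(-1)/3).astype(int))
E
```

```text
[[43 43 43 41 36 34 34 34 34 34 38 42 43 43 43 43 44 43]
 [43 43 43 43 37 34 34 34 34 34 35 42 43 43 43 43 43 43]
 [43 43 43 43 41 35 34 34 34 34 34 38 43 44 43 43 44 43]
 [43 43 43 43 43 37 35 34 34 34 34 35 43 44 43 43 43 43]
 [43 43 43 43 43 42 37 34 34 34 34 34 40 43 44 43 43 44]
 [43 43 43 43 43 43 40 34 34 34 34 34 36 43 43 43 43 43]
 [43 43 43 43 43 43 43 38 34 34 34 34 34 40 43 43 43 43]
 [43 43 43 43 43 43 43 42 36 34 34 34 34 38 43 43 43 43]
 [43 43 43 43 43 43 43 44 42 34 34 34 34 36 42 44 43 43]
 [43 43 43 43 43 43 43 44 43 36 34 36 35 37 42 43 43 43]
 [43 43 43 43 43 43 43 43 43 41 37 40 43 43 43 43 43 43]
 [43 43 43 43 43 43 43 43 43 43 43 43 44 43 43 43 43 43]
 [43 43 43 43 43 43 44 43 42 41 40 42 44 43 43 43 43 43]
 [43 43 43 43 43 43 43 41 38 35 35 38 42 43 43 43 43 44]
 [44 43 43 43 43 43 43 36 35 35 35 35 38 43 43 44 43 43]
 [44 44 43 43 43 43 41 34 34 34 34 34 34 42 43 44 43 44]]
[[ 83  85  86  84  84 141 159 159 159 161 109  87  86  82  80 137 134 132]
 [ 84  87  86  83  84 110 161 160 160 160 145  90  87  84 111 140 145 145]
 [ 85  87  85  83  87  95 147 164 163
[... 313 characters left out ...]
173 159 146 141 140 142]
 [ 87  86  86  90  88  80  77 125 149 172 173 173 175 164 148 139 131 134]
 [ 85  86  88  94  87 112 114 137 118 176 175 175 176 173 144 142 131 136]
 [ 83  85  87  91  88 115 141 142 133 171 185 171 147 163 138 135 137 142]
 [ 86  87  90  87  89  91 144 139 143 152 171 154 135 144 140 138 141 142]
 [ 88  91  92  87  89 125 147 139 144 144 136 143 155 149 146 150 143 142]
 [ 91  93  91  86  86 122 145 136 134 124 115 133 145 142 141 145 143 149]
 [126  93  88  86  85  84 138 117 108  96  95 106 129 136 140 147 147 153]
 [156 120  83  83  83  83 117 117 113  96  95  93 104 138 148 152 147 149]
 [156 144 116  84  86  87  87 127 112 123 133 133 132 134 152 153 146 141]]
```

View pics/s5.png

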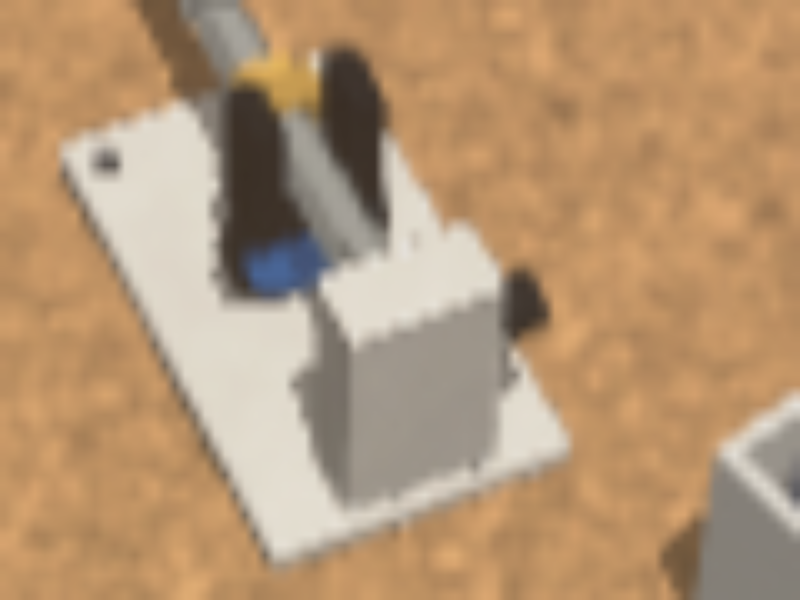

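```bash
python3 - <<'E'
from h import *
np.set_printoptions(precision=4,suppress=True)
a=robot.camera('scene')
im=a['image'].astype(float); r=im[...,0]/im.sum(-1)
t=np.clip((.43-r)/.085,0,1); 
s=robot.sense();p=s['ee_pos'];z=p[2]-.0311
roi=(198,211,268,282)
for yaw in(-.2323,):
  x,f=fitmask([(a,[BLADE,HAND],t,roi)],[p[0],p[1]],lambda x:Tz(x[0],x[1],z,yaw)); print('wedge scene fit',x,f,x-p[:2])
x,f=fitmask([(a,[BLADE,HAND],t,roi)],[p[0],p[1],-.23],lambda x:Tz(x[0],x[1],z,x[2])); print('wedge scene fit3',x,f,x[:2]-p[:2])
C=[((65,150),(-.07,.05)),((272,555),(.1,.05) ),((570,438),(.1,-.05))]
C=[((65,150),(-.07,-.05)),((272,552),(.1,-.05)),((570,438),(.1,.05))]
W=[]
for (u,v),q in C:
    w=atz(a,(215+(v+.5)/10-.5,255+(u+.5)/10-.5),.012); W.append(w[:2]); print(w,q)
def res(x): 
    R=Tz(0,0,0,x[2])[0][:2,:2]; return np.concatenate([R@np.array(q)+x[:2]-w for (_,q),w in zip(C,W)])
o=least_squares(res,ST);print(o.x,o.fun*1e3)
E
```

```text
wedge scene fit [0.5227 0.0108] 0.5871549790939732 [-0.0027  0.0039]
wedge scene fit3 [ 0.5226  0.0099 -0.2165] 0.686649013176214 [-0.0028  0.003 ]
[ 0.5513 -0.0425  0.012 ] (-0.07, -0.05)
[ 0.7102 -0.0842  0.012 ] (0.1, -0.05)
[0.7343 0.0114 0.012 ] (0.1, 0.05)
[ 0.6274 -0.0116 -0.2498] [-4.1009 -0.2303  1.746  -0.4936  2.3549  0.7239]
```

```bash
cat >> h.py <<'E'
S=np.array([.629,-.0163]); YAW=-.234
def st(s=None):
    s=s or robot.sense(); d=s['ee_pos'][:2]-S; c,n=np.cos(YAW),np.sin(YAW)
    return np.array([d[0]*c+d[1]*n,-d[0]*n+d[1]*c,s['ee_pos'][2]-.0311])*1e3+[69,0,0]
def ff(n=4):
    F=[];M=[]
    for i in range(n):
        s=robot.sense();F.append(s['ft_force']);M.append(s['moment'])
        if i<n-1: robot.camera('scene')
    R=Tz(0,0,0,YAW)[0]
    print('tip in stand mm',np.round(st(s),2),'F stand',np.round(R.T@np.mean(F,0),2),'sd',np.round(np.std(F,0),2),'M',np.round(R.T@np.mean(M,0),3),'gap',round(s['finger_gap'],3),'t',s['t'])
E
python3 - <<'E'
from h import *
np.set_printoptions(precision=4,suppress=True)
ff(4); plan([.5269,.0080,.114],-.234)
E
```

```text
tip in stand mm [-37.14  -1.44 118.61] F stand [-0.03 -0.07 -0.89] sd [0.37 0.48 0.38] M [-0.001 -0.002  0.045] gap 0.277 t 6.975
tcp [0.5254 0.0069 0.1497] axes x [-0. -0. -1.] y [ 0.2317  0.9728 -0.    ] yaw -0.23382956363400087 q6 -1.4124007840906347 | shift [35.7  1.4  1.2] turn 0.0002
```

Call:
{"name": "jog_arm", "arguments": {"motion": [[-1,[20,1.2,1],0],[-1,[32,1.2,1],0],[-1,[35.5,1.2,1],0],[-1,[35.5,1.2,1],0]]}}

```text
t: 7.48
ee_pos: [0.5267, 0.0078, 0.1143]
ee_rot: [-3.116, 1.571, 2.933]
ft_force: [-0.3, -0.8, -1.1]
finger_gap: 0.274
```

```bash
python3 - <<'E'
from h import *
np.set_printoptions(precision=4,suppress=True)
ff(4)
a=snap('scene','s6.png'); T=Tz(*S,0,YAW)
B=np.array([-.0027,.0037,0])
T=(T[0],T[1]+B);s=robot.sense();p=s['ee_pos'];W=Tz(p[0],p[1],p[2]-.0311,YAW);W=(W[0],W[1]+B)
overlay('s6.png','s6o.png',(175,255,240,340),8,[(P,T,(0,0,255)) for P in standparts()]+[(HAND,W,(0,255,0)),(BLADE,W,(255,0,255))],a)
cv2.imwrite('pics/s6c.png',cv2.resize(cv2.imread('pics/s6.png')[175:255,240:340],None,fx=8,fy=7.5,interpolation=cv2.INTER_CUBIC))
E
```

```text
tip in stand mm [-35.87  -0.2   83.62] F stand [-0.15 -0.09 -1.15] sd [0.23 0.5  0.33] M [-0.019 -0.026  0.011] gap 0.274 t 7.625
```

View pics/s6o.png

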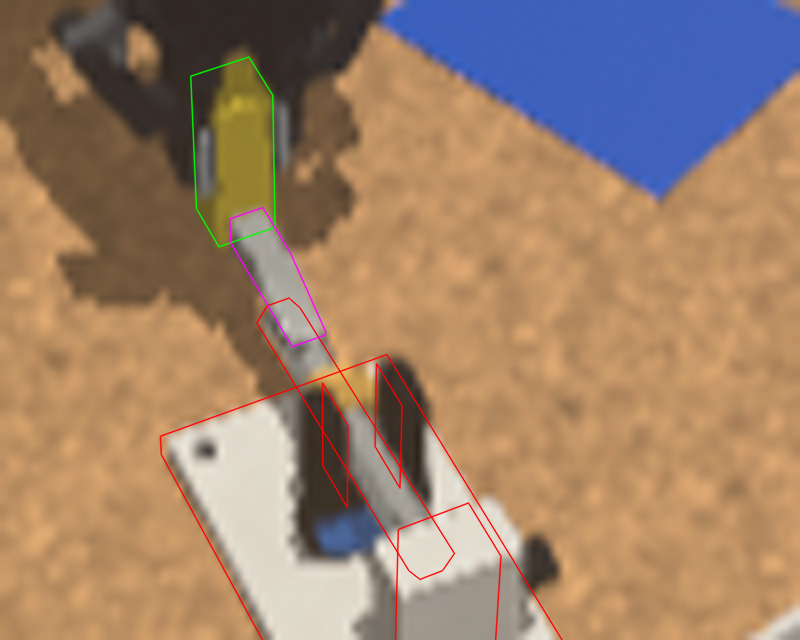

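View pics/s6c.png

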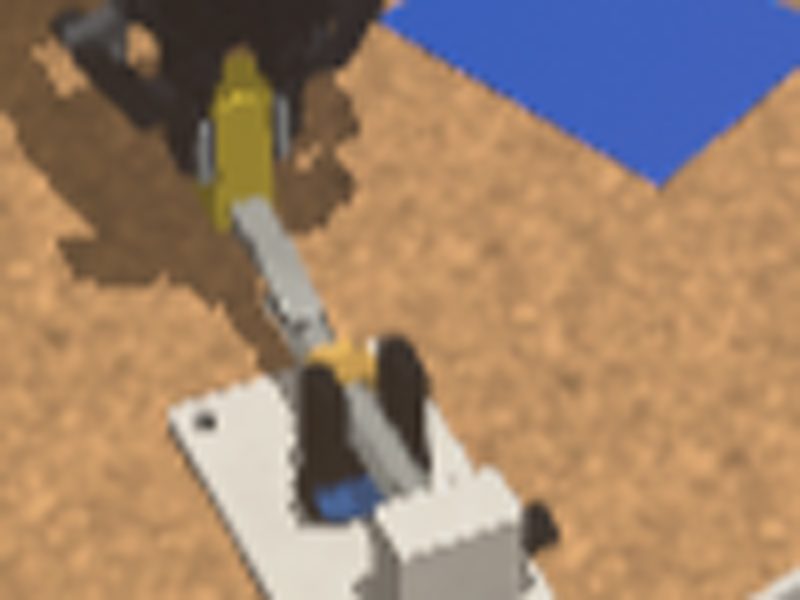

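Call:
{"name": "jog_arm", "arguments": {"motion": [[-1,[2,0,0],0],[-1,[4,0,0],0],[-1,[4.5,0,0],0],[-1,[4.5,0,0],0]]}}

```text
t: 8.18
ee_pos: [0.5266, 0.0079, 0.1097]
ee_rot: [-3.043, 1.571, 3.007]
ft_force: [0.1, -0.8, -0.8]
finger_gap: 0.274
```

Call:
{"name": "jog_arm", "arguments": {"motion": [[-1,[0.5,0,0],0],[-1,[0.5,0,0],0],[-1,[0.5,0,0],0]]}}

```text
t: 8.55
ee_pos: [0.5267, 0.0079, 0.1092]
ee_rot: [-0.076, 1.571, -0.309]
ft_force: [-0.3, -0.2, -1.4]
finger_gap: 0.278
```

Call:
{"name": "jog_arm", "arguments": {"motion": [[-1,[0.5,0,0],0],[-1,[0.5,0,0],0],[-1,[0.5,0,0],0]]}}

```text
t: 8.93
ee_pos: [0.5267, 0.0079, 0.1087]
ee_rot: [2.67, 1.571, 2.437]
ft_force: [-0.2, 0.0, -0.8]
finger_gap: 0.272
```

```bash
python3 - <<'E'
from h import *
ff(4)
E
```

```text
tip in stand mm [-36.13  -0.22  77.66] F stand [-0.27 -0.13 -0.97] sd [0.38 0.34 0.55] M [0.03  0.02  0.003] gap 0.272 t 9.075
```

Call:
{"name": "jog_arm", "arguments": {"motion": [[-1,[0.5,0,0],0],[-1,[0.5,0,0],0],[-1,[0.5,0,0],0]]}}

```text
t: 9.45
ee_pos: [0.5267, 0.0079, 0.1082]
ee_rot: [-2.05, 1.571, -2.283]
ft_force: [-0.3, 0.1, -0.3]
finger_gap: 0.272
```

Call:
{"name": "jog_arm", "arguments": {"motion": [[-1,[0.5,0,0],0],[-1,[0.5,0,0],0],[-1,[0.5,0,0],0]]}}

```text
t: 9.82
ee_pos: [0.5268, 0.0079, 0.1078]
ee_rot: [0.103, 1.571, -0.131]
ft_force: [-0.5, 0.1, 2.0]
finger_gap: 0.278
```

```bash
python3 - <<'E'
from h import *
ff(4)
E
```

```text
tip in stand mm [-36.06  -0.21  76.74] F stand [-0.43  0.12  1.61] sd [0.04 0.53 0.59] M [-0.017 -0.058  0.012] gap 0.272 t 9.975
```

```bash
python3 - <<'E'
from h import *
np.set_printoptions(precision=4,suppress=True)
a=snap('scene','s7.png'); 
cv2.imwrite('pics/s7c.png',cv2.resize(cv2.imread('pics/s7.png')[190:250,255:325],None,fx=11,fy=10,interpolation=cv2.INTER_CUBIC))
im=a['image'].astype(float); r=im[...,0]/im.sum(-1)
for row in range(206,226): print(row,262,(im[row,262:296].sum(-1)/3).astype(int))
for row in range(206,226): print(row,262,(r[row,262:296]*100).astype(int))
E
```

```text
206 262 [ 83  87  90  88  85 102 100  86 141 161 161 161 161 110 124 122  92 130
 145 141 141 142 142 146 144 138 144 147 150 146 148 137 144 155]
207 262 [ 89  94  92  89  88  95  93  88 105 159 161 161 160 145 147 147 123 153
 148 139 131 134 143 147 143 138 142 146 157 160 146 134 145 159]
208 262 [ 87  92  91  87  85  85  89  92  85 139 160 160 160 160 148 144 139 144
 148 142 132 136 153 160 147 141 139 143 155 160 143 142 153 158]
209 262 [ 86  88  89  86  83  84  87  91  86 102 151 158 160 160 155 145 139 139
 143 136 137 143 156 161 148 144 142 147 154 152 146 147 153 152]
210 262 [ 86  86  88  87  86  88  90  87  88  87 135 160 161 161 161 151 152 144
 140 139 142 142 147 150 146 148 150 147 147 148 150 147 150 151]
211 262 [ 90  85  85  88  88  91  92  87  89  88 114 167 165 162 162 158 156 150
 146 150 143 142 146 151 150 154 159 151 143 146 150 150 153 151]
212 262 [ 91  85  83  87  91  93  91  85  86  86 108 152 167 167 165 164 153 143
 141 145 143 149 154 155 151 153 161 159 150 148 152 156 157 153]
213 262 [ 91 124  90  86  91  91  88  87  85  83  98 126 167 170 169 16
[... 3399 characters left out ...]
 43 43 43 43 43 44 44]
220 262 [44 44 43 43 43 43 43 43 43 43 43 43 43 40 35 34 34 34 37 38 44 44 43 42
 37 38 40 39 41 43 43 43 43 43]
221 262 [43 44 44 44 43 43 43 43 44 43 43 43 43 43 36 34 36 40 42 43 45 45 44 43
 36 36 38 38 38 40 43 43 43 43]
222 262 [43 43 43 43 43 43 43 43 43 43 43 43 42 43 40 36 40 44 45 45 45 45 45 45
 41 38 39 38 39 39 43 43 43 43]
223 262 [44 43 43 43 43 43 43 43 43 43 43 43 43 43 41 37 41 42 44 44 45 45 45 45
 45 41 40 39 38 38 41 43 43 43]
224 262 [44 43 44 43 43 44 44 43 43 43 43 41 40 37 37 36 38 38 39 42 45 45 45 45
 45 42 40 40 38 38 38 43 44 43]
225 262 [43 43 43 43 43 44 44 43 42 40 37 35 36 35 35 36 39 38 39 40 44 45 42 44
 45 41 40 40 39 39 39 42 43 43]
```

View pics/s7c.png

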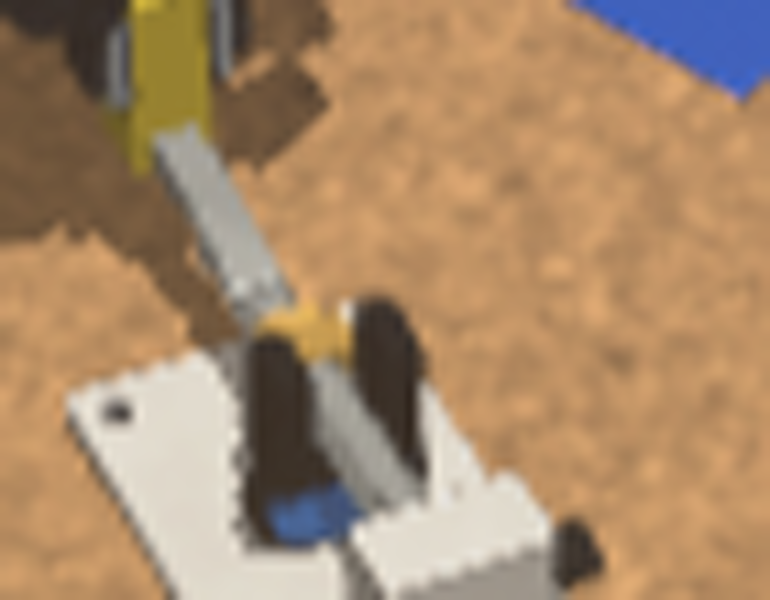

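```bash
python3 - <<'E'
from h import *
np.set_printoptions(precision=2,suppress=True)
a=robot.camera('scene'); im=a['image'].astype(float); r=im[...,0]/im.sum(-1)
s=robot.sense();p=s['ee_pos'];W=Tz(p[0],p[1],p[2]-.0311,YAW);T=Tz(*S,0,YAW)
mW=hullmask(a,[BLADE,HAND],W,8); mR=hullmask(a,[hexr(-.065,.071,.038)],T,8)
t=np.clip((.432-r)/.09,0,1)
def edges(m,row,c0,c1):
    v=m[row,c0:c1]; i=np.where(v>.5)[0]
    if len(i)==0: return None
    L,Rr=i[0],i[-1]
    l=c0+L-.5-(v[L-1]-0) + (1-v[L]) if L>0 else c0+L
    q=c0+Rr+.5+v[Rr+1]-(1-v[Rr]); return round(l,2),round(q,2)
for row in range(203,222): print(row,'obs',edges(t,row,262,290),'blade',edges(mW,row,262,290),'rail',edges(mR,row,262,290))
# px per mm lateral / along / up at clip
b0=np.array(proj(a,T[0]@[-.03,0,.078]+T[1]))
for v in np.eye(3)*.01: print((np.array(proj(a,T[0]@(np.array([-.03,0,.078])+v)+T[1]))-b0)/10)
E
```

```text
203 obs (np.float64(268.88), np.float64(272.72)) blade (np.float64(263.67), np.float64(273.5)) rail None
204 obs (np.float64(268.55), np.float64(273.69)) blade (np.float64(264.15), np.float64(273.5)) rail None
205 obs (np.float64(268.63), np.float64(274.5)) blade (np.float64(264.74), np.float64(273.5)) rail None
206 obs (np.float64(268.72), np.float64(274.96)) blade (np.float64(265.33), np.float64(273.86)) rail None
207 obs (np.float64(268.93), np.float64(275.36)) blade (np.float64(265.91), np.float64(274.47)) rail None
208 obs (np.float64(269.55), np.float64(275.76)) blade (np.float64(268.26), np.float64(275.06)) rail None
209 obs (np.float64(269.9), np.float64(276.28)) blade (np.float64(268.86), np.float64(275.61)) rail None
210 obs (np.float64(270.77), np.float64(276.72)) blade (np.float64(269.45), np.float64(276.06)) rail None
211 obs (np.float64(271.34), np.float64(277.28)) blade (np.float64(270.03), np.float64(276.5)) rail None
212 obs (np.float64(271.86), np.float64(277.73)) blade (np.float64(270.63), np.float64(276.95)) rail None
213 obs (np.float64(272.43), np.float64(278.28
[... 527 characters left out ...]
(np.float64(274.06), np.float64(280.2)) blade (np.float64(273.58), np.float64(279.19)) rail (np.float64(271.85), np.float64(278.55))
218 obs (np.float64(274.36), np.float64(280.6)) blade (np.float64(274.15), np.float64(279.64)) rail (np.float64(272.44), np.float64(279.17))
219 obs (np.float64(274.85), np.float64(281.1)) blade (np.float64(274.75), np.float64(279.36)) rail (np.float64(273.03), np.float64(279.8))
220 obs (np.float64(275.34), np.float64(287.28)) blade (np.float64(275.56), np.float64(276.67)) rail (np.float64(273.64), np.float64(280.41))
221 obs (np.float64(275.76), np.float64(287.7)) blade None rail (np.float64(274.23), np.float64(281.03))
[0.23 0.14]
[-0.11  0.3 ]
[-0.21 -0.  ]
```

Call:
{"name": "jog_arm", "arguments": {"motion": [[-1,[0,0.25,1],0],[-1,[-0.1,0.5,2.5],0],[-1,[-0.15,0.5,4],0],[-1,[-0.15,0.5,4],0]]}}

```text
t: 10.58
ee_pos: [0.5309, 0.0074, 0.1079]
ee_rot: [0.165, 1.57, -0.069]
ft_force: [0.0, 0.2, 3.1]
finger_gap: 0.279
```

```bash
python3 - <<'E'
from h import *
ff(4)
E
```

```text
tip in stand mm [-31.92   0.32  76.81] F stand [ 0.3  -0.04  2.25] sd [0.17 0.69 0.66] M [ 0.027 -0.299  0.028] gap 0.272 t 10.725
```

Call:
{"name": "jog_arm", "arguments": {"motion": [[-1,[-0.1,0,1],0],[-1,[-0.15,0,2],0],[-1,[-0.2,0,3],0],[-1,[-0.2,0,3],0]]}}

```text
t: 11.22
ee_pos: [0.5337, 0.0067, 0.108]
ee_rot: [-0.085, 1.571, -0.319]
ft_force: [0.1, 0.8, 3.3]
finger_gap: 0.273
```

```bash
python3 - <<'E'
from h import *
ff(4)
E
```

```text
tip in stand mm [-29.07   0.28  76.95] F stand [-0.47  0.25  2.27] sd [0.49 0.52 0.9 ] M [-0.017 -0.187  0.006] gap 0.274 t 11.375
```

Call:
{"name": "jog_arm", "arguments": {"motion": [[-1,[-0.1,0,1],0],[-1,[-0.15,0,2],0],[-1,[-0.2,0,3],0],[-1,[-0.2,0,3],0]]}}

```text
t: 11.88
ee_pos: [0.5366, 0.006, 0.1082]
ee_rot: [-0.107, 1.571, -0.341]
ft_force: [1.0, 0.1, 1.9]
finger_gap: 0.274
```

```bash
python3 - <<'E'
from h import *
ff(4)
E
```

```text
tip in stand mm [-26.03   0.28  77.17] F stand [0.22 0.06 1.79] sd [0.5  0.48 0.31] M [ 0.011 -0.168  0.017] gap 0.275 t 12.025
```

Call:
{"name": "jog_arm", "arguments": {"motion": [[-1,[-0.04,0,1],0],[-1,[-0.09,0,2],0],[-1,[-0.14,0,3],0],[-1,[-0.14,0,3],0]]}}

```text
t: 12.52
ee_pos: [0.5395, 0.0053, 0.1084]
ee_rot: [0.199, 1.571, -0.034]
ft_force: [0.9, 0.3, 1.4]
finger_gap: 0.275
```

```bash
python3 - <<'E'
from h import *
ff(4)
E
```

```text
tip in stand mm [-23.06   0.29  77.28] F stand [0.21 0.05 1.16] sd [0.42 0.46 0.27] M [-0.003 -0.172  0.011] gap 0.277 t 12.675
```

Call:
{"name": "jog_arm", "arguments": {"motion": [[-1,[-0.05,0,1],0],[-1,[-0.11,0,2],0],[-1,[-0.16,0,3],0],[-1,[-0.16,0,3],0]]}}

```text
t: 13.18
ee_pos: [0.5425, 0.0046, 0.1085]
ee_rot: [-0.025, 1.571, -0.259]
ft_force: [-0.5, 0.1, 0.8]
finger_gap: 0.274
```

```bash
python3 - <<'E'
from h import *
ff(4)
a=snap('scene','s8.png'); 
cv2.imwrite('pics/s8c.png',cv2.resize(cv2.imread('pics/s8.png')[190:250,255:325],None,fx=11,fy=10,interpolation=cv2.INTER_CUBIC))
E
```

```text
tip in stand mm [-20.07   0.29  77.45] F stand [0.22 0.33 0.41] sd [0.55 0.46 0.71] M [-0.023 -0.145 -0.014] gap 0.272 t 13.325
```

View pics/s8c.png

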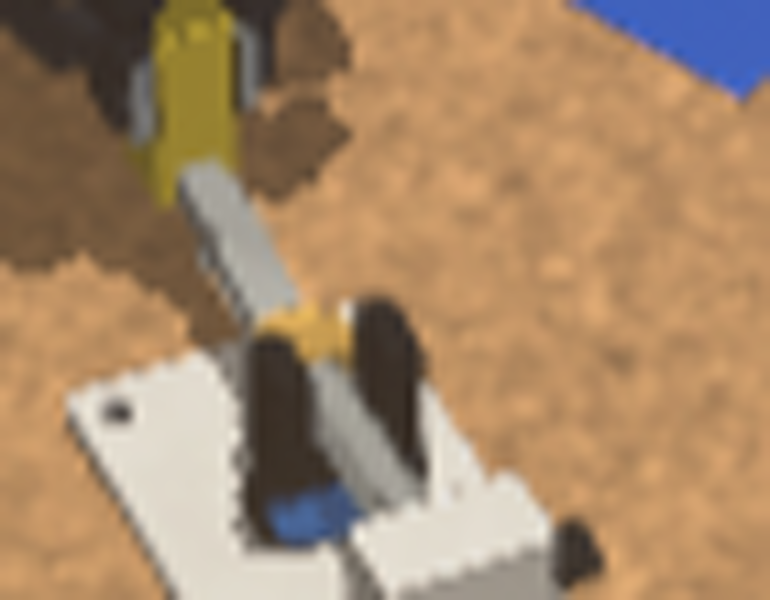

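Call:
{"name": "jog_arm", "arguments": {"motion": [[-1,[0.1,0,1],0],[-1,[0.1,0,2],0],[-1,[0.1,0,3],0],[-1,[0.1,0,3],0]]}}

```text
t: 13.88
ee_pos: [0.5453, 0.004, 0.1085]
ee_rot: [0.701, 1.571, 0.467]
ft_force: [-2.9, 0.7, 3.5]
finger_gap: 0.276
```

```bash
python3 - <<'E'
from h import *
ff(4)
E
```

```text
tip in stand mm [-17.08   0.27  77.43] F stand [-2.27 -0.23  3.13] sd [0.58 0.57 0.28] M [0.024 0.118 0.028] gap 0.276 t 14.025
```

Call:
{"name": "jog_arm", "arguments": {"motion": [[-1,[-0.03,0,1],0],[-1,[-0.06,0,2],0],[-1,[-0.09,0,3],0],[-1,[-0.09,0,3],0]]}}

```text
t: 14.52
ee_pos: [0.5478, 0.0034, 0.1086]
ee_rot: [-3.063, 1.57, 2.986]
ft_force: [-6.5, 1.3, 6.3]
finger_gap: 0.276
```

```bash
python3 - <<'E'
from h import *
ff(4)
E
```

```text
tip in stand mm [-14.58   0.27  77.48] F stand [-6.09  0.    7.05] sd [0.34 0.33 0.48] M [0.001 0.698 0.008] gap 0.275 t 14.675
```

Call:
{"name": "jog_arm", "arguments": {"motion": [[-1,[-0.4,0,0.5],0],[-1,[-0.6,0,1],0],[-1,[-0.7,0,1.5],0],[-1,[-0.7,0,1.5],0]]}}

```text
t: 15.18
ee_pos: [0.5491, 0.003, 0.1089]
ee_rot: [-3.022, 1.569, 3.027]
ft_force: [-5.5, 1.2, 2.7]
finger_gap: 0.274
```

```bash
python3 - <<'E'
from h import *
ff(4)
E
```

```text
tip in stand mm [-13.26   0.23  77.83] F stand [-5.36 -0.32  2.54] sd [0.15 0.58 0.17] M [-0.017  0.798  0.014] gap 0.276 t 15.325
```

Call:
{"name": "jog_arm", "arguments": {"motion": [[-1,[-0.05,0,0.7],0],[-1,[-0.1,0,1.4],0],[-1,[-0.15,0,2],0],[-1,[-0.15,0,2],0]]}}

```text
t: 15.82
ee_pos: [0.5514, 0.0024, 0.1092]
ee_rot: [-2.941, 1.57, 3.108]
ft_force: [-4.3, 0.4, -1.2]
finger_gap: 0.275
```

```bash
python3 - <<'E'
from h import *
ff(4)
E
```

```text
tip in stand mm [-10.78   0.26  78.1 ] F stand [-3.56 -0.73 -1.28] sd [0.58 0.22 1.03] M [-0.003  0.751 -0.002] gap 0.27 t 15.975
```

Call:
{"name": "jog_arm", "arguments": {"motion": [[-1,[-0.1,0,0.7],0],[-1,[-0.15,0,1.4],0],[-1,[-0.25,0,2],0],[-1,[-0.25,0,2],0]]}}

```text
t: 16.48
ee_pos: [0.5535, 0.002, 0.1095]
ee_rot: [-2.998, 1.571, 3.052]
ft_force: [-2.7, 1.0, -4.3]
finger_gap: 0.274
```

```bash
python3 - <<'E'
from h import *
ff(4)
a=snap('scene','s9.png'); 
cv2.imwrite('pics/s9c.png',cv2.resize(cv2.imread('pics/s9.png')[190:250,255:325],None,fx=11,fy=10,interpolation=cv2.INTER_CUBIC))
E
```

```text
tip in stand mm [-8.68  0.29 78.45] F stand [-2.96  0.01 -4.81] sd [0.61 0.51 0.32] M [ 0.003  0.891 -0.009] gap 0.276 t 16.625
```

View pics/s9c.png

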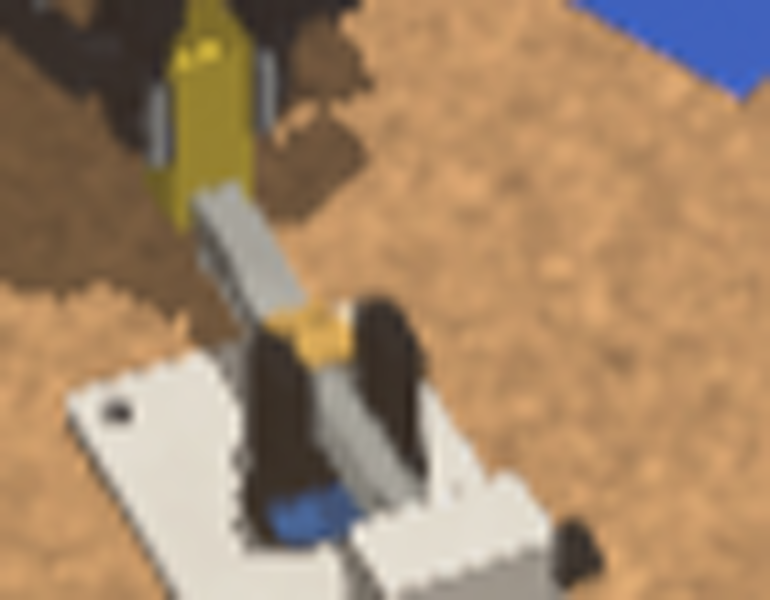

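Call:
{"name": "jog_arm", "arguments": {"motion": [[-1,[0.3,0,0.2],0],[-1,[0.6,0,0.5],0],[-1,[0.7,0,1],0],[-1,[0.7,0,1],0]]}}

```text
t: 17.18
ee_pos: [0.5546, 0.0018, 0.1093]
ee_rot: [0.266, 1.571, 0.032]
ft_force: [-5.6, 0.4, -1.2]
finger_gap: 0.271
```

```bash
python3 - <<'E'
from h import *
ff(4)
E
```

```text
tip in stand mm [-7.6   0.31 78.13] F stand [-4.84 -0.37 -1.06] sd [0.51 0.41 0.18] M [-0.031  1.019 -0.014] gap 0.278 t 17.325
```

Call:
{"name": "jog_arm", "arguments": {"motion": [[-1,[0.1,0,0.7],0],[-1,[0.1,0,1.4],0],[-1,[0.1,0,2],0],[-1,[0.1,0,2],0]]}}

```text
t: 17.82
ee_pos: [0.557, 0.0012, 0.1092]
ee_rot: [0.121, 1.569, -0.113]
ft_force: [-1.9, 1.1, -1.1]
finger_gap: 0.278
```

```bash
python3 - <<'E'
from h import *
ff(4)
E
```

```text
tip in stand mm [-5.15  0.35 78.11] F stand [-2.4   0.26 -0.81] sd [0.61 0.3  0.25] M [0.012 0.477 0.019] gap 0.277 t 17.975
```

Call:
{"name": "jog_arm", "arguments": {"motion": [[-1,[0.15,0,0.7],0],[-1,[0.15,0,1.4],0],[-1,[0.15,0,2],0],[-1,[0.15,0,2],0]]}}

```text
t: 18.48
ee_pos: [0.5588, 0.0008, 0.109]
ee_rot: [0.104, 1.57, -0.13]
ft_force: [-2.6, 0.6, 4.6]
finger_gap: 0.274
```

```bash
python3 - <<'E'
from h import *
ff(4)
a=snap('scene','s10.png'); 
cv2.imwrite('pics/s10c.png',cv2.resize(cv2.imread('pics/s10.png')[190:250,255:325],None,fx=11,fy=10,interpolation=cv2.INTER_CUBIC))
E
```

```text
tip in stand mm [-3.29  0.35 77.85] F stand [-2.56  0.17  4.88] sd [0.19 0.24 0.76] M [0.025 0.154 0.006] gap 0.278 t 18.625
```

View pics/s10c.png

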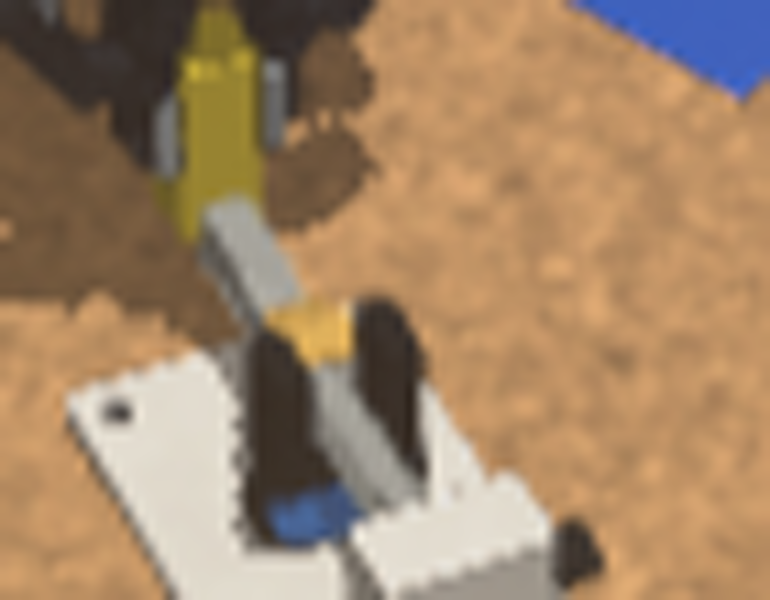

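Call:
{"name": "jog_arm", "arguments": {"motion": [[-1,[-0.2,0,0.7],0],[-1,[-0.3,0,1.4],0],[-1,[-0.35,0,2],0],[-1,[-0.35,0,2],0]]}}

```text
t: 19.18
ee_pos: [0.5604, 0.0004, 0.1091]
ee_rot: [-0.218, 1.571, -0.452]
ft_force: [-3.2, 1.1, 4.7]
finger_gap: 0.274
```

```bash
python3 - <<'E'
from h import *
ff(4)
E
```

```text
tip in stand mm [-1.63  0.3  78.01] F stand [-3.39  0.18  4.65] sd [0.26 0.32 0.09] M [ 0.039  0.267 -0.018] gap 0.278 t 19.325
```

Call:
{"name": "jog_arm", "arguments": {"motion": [[-1,[-0.2,0,0.7],0],[-1,[-0.3,0,1.4],0],[-1,[-0.4,0,2],0],[-1,[-0.4,0,2],0]]}}

```text
t: 19.82
ee_pos: [0.5623, -0.0001, 0.1093]
ee_rot: [-2.471, 1.571, -2.705]
ft_force: [-2.4, 0.1, 3.0]
finger_gap: 0.269
```

```bash
python3 - <<'E'
from h import *
ff(4)
E
```

```text
tip in stand mm [ 0.38  0.29 78.26] F stand [-2.35 -0.02  2.  ] sd [0.32 0.41 0.76] M [ 0.005  0.279 -0.011] gap 0.272 t 19.975
```

Call:
{"name": "jog_arm", "arguments": {"motion": [[-1,[-0.05,0,0.7],0],[-1,[-0.1,0,1.4],0],[-1,[-0.15,0,2],0],[-1,[-0.15,0,2],0]]}}

```text
t: 20.48
ee_pos: [0.5645, -0.0006, 0.1096]
ee_rot: [0.141, 1.57, -0.093]
ft_force: [-0.0, -0.2, -0.8]
finger_gap: 0.274
```

```bash
python3 - <<'E'
from h import *
ff(4)
E
```

```text
tip in stand mm [ 2.48  0.29 78.53] F stand [ 0.15 -0.25 -0.32] sd [0.43 0.1  0.88] M [-0.007  0.001 -0.011] gap 0.274 t 20.625
```

```bash
python3 - <<'E'
from h import *
a=snap('scene','s11.png'); 
cv2.imwrite('pics/s11c.png',cv2.resize(cv2.imread('pics/s11.png')[190:250,255:325],None,fx=11,fy=10,interpolation=cv2.INTER_CUBIC))
E
```

```text
(no output)
```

View pics/s11c.png

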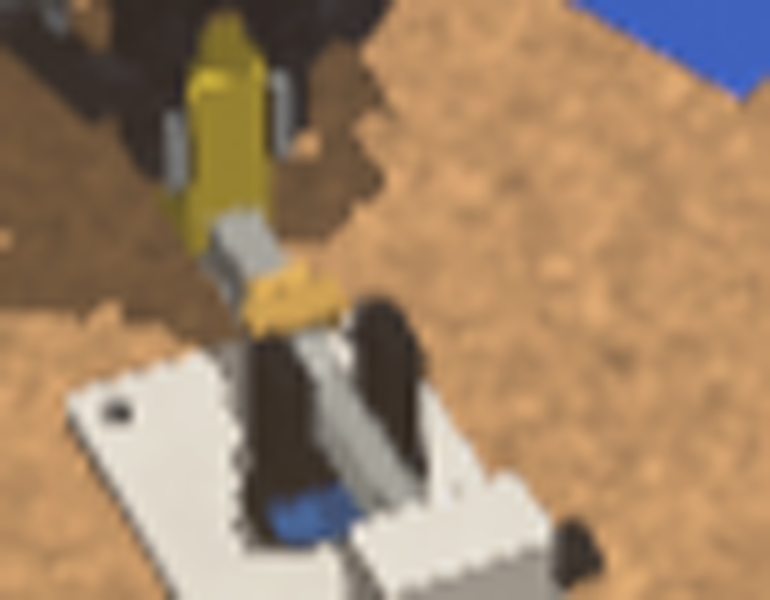

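Call:
{"name": "jog_arm", "arguments": {"motion": [[-1,[0.05,0,1],0],[-1,[0.02,0,2],0],[-1,[0,0,3],0],[-1,[0,0,3],0]]}}

```text
t: 21.18
ee_pos: [0.5674, -0.0013, 0.1096]
ee_rot: [-0.033, 1.57, -0.267]
ft_force: [-1.0, -0.0, 1.0]
finger_gap: 0.275
```

```bash
python3 - <<'E'
from h import *
ff(3)
E
```

```text
tip in stand mm [ 5.52  0.28 78.55] F stand [-0.37 -0.57  0.96] sd [0.41 0.41 0.48] M [-0.101 -0.085 -0.029] gap 0.277 t 21.275
```

Call:
{"name": "jog_arm", "arguments": {"motion": [[-1,[-0.04,0,1],0],[-1,[-0.08,0,2],0],[-1,[-0.13,0,3],0],[-1,[-0.13,0,3],0]]}}

```text
t: 21.78
ee_pos: [0.5702, -0.002, 0.1098]
ee_rot: [0.104, 1.571, -0.13]
ft_force: [-0.1, -1.0, -0.2]
finger_gap: 0.274
```

```bash
python3 - <<'E'
from h import *
ff(3)
E
```

```text
tip in stand mm [ 8.48  0.31 78.67] F stand [ 0.02 -0.75  0.62] sd [0.08 0.54 0.61] M [-0.079 -0.081 -0.027] gap 0.273 t 21.875
```

Call:
{"name": "jog_arm", "arguments": {"motion": [[-1,[-0.03,0,1],0],[-1,[-0.07,0,2],0],[-1,[-0.11,0,3],0],[-1,[-0.11,0,3],0]]}}

```text
t: 22.38
ee_pos: [0.5731, -0.0027, 0.1099]
ee_rot: [0.34, 1.571, 0.106]
ft_force: [-0.5, 1.2, 1.2]
finger_gap: 0.276
```

```bash
python3 - <<'E'
from h import *
ff(3)
E
```

```text
tip in stand mm [11.45  0.32 78.73] F stand [-1.01  0.38  1.37] sd [0.55 0.46 0.1 ] M [-0.023 -0.016 -0.02 ] gap 0.278 t 22.475
```

Call:
{"name": "jog_arm", "arguments": {"motion": [[-1,[-0.04,0,1],0],[-1,[-0.08,0,2],0],[-1,[-0.12,0,3],0],[-1,[-0.12,0,3],0]]}}

```text
t: 22.98
ee_pos: [0.5757, -0.0033, 0.1099]
ee_rot: [-3.044, 1.57, 3.005]
ft_force: [-3.6, -0.1, 2.2]
finger_gap: 0.275
```

```bash
python3 - <<'E'
from h import *
ff(3)
a=snap('scene','s12.png'); 
cv2.imwrite('pics/s12c.png',cv2.resize(cv2.imread('pics/s12.png')[190:250,255:325],None,fx=11,fy=10,interpolation=cv2.INTER_CUBIC))
E
```

```text
tip in stand mm [14.21  0.32 78.83] F stand [-3.44 -0.39  2.51] sd [0.26 0.49 0.24] M [ 0.006  0.482 -0.025] gap 0.271 t 23.075
```

View pics/s12c.png

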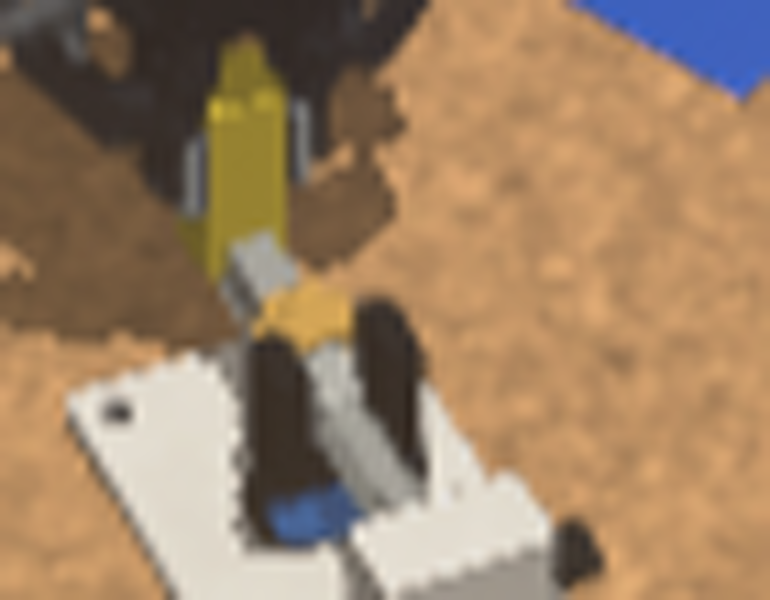

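Call:
{"name": "jog_arm", "arguments": {"motion": [[-1,[-0.06,0,1],0],[-1,[-0.12,0,2],0],[-1,[-0.2,0,3],0],[-1,[-0.2,0,3],0]]}}

```text
t: 23.62
ee_pos: [0.579, -0.0041, 0.1101]
ee_rot: [0.161, 1.57, -0.072]
ft_force: [-1.5, 0.8, 0.5]
finger_gap: 0.275
```

```bash
python3 - <<'E'
from h import *
ff(3)
E
```

```text
tip in stand mm [17.54  0.3  79.03] F stand [-1.56  0.51  0.28] sd [0.29 0.3  0.19] M [ 0.056  0.198 -0.009] gap 0.271 t 23.725
```

Call:
{"name": "jog_arm", "arguments": {"motion": [[-1,[-0.06,0,1],0],[-1,[-0.12,0,2],0],[-1,[-0.2,0,3],0],[-1,[-0.2,0,3],0]]}}

```text
t: 24.22
ee_pos: [0.582, -0.0048, 0.1104]
ee_rot: [-0.058, 1.57, -0.292]
ft_force: [0.1, 0.7, -1.0]
finger_gap: 0.271
```

```bash
python3 - <<'E'
from h import *
ff(3)
E
```

```text
tip in stand mm [20.51  0.26 79.25] F stand [-0.06  0.23 -0.87] sd [0.37 0.4  0.13] M [-0.008  0.081 -0.01 ] gap 0.275 t 24.325
```

Call:
{"name": "jog_arm", "arguments": {"motion": [[-1,[0.1,0,1],0],[-1,[0.15,0,2],0],[-1,[0.15,0,3],0],[-1,[0.15,0,3],0]]}}

```text
t: 24.82
ee_pos: [0.5849, -0.0055, 0.1103]
ee_rot: [0.07, 1.57, -0.164]
ft_force: [0.1, -0.3, -1.0]
finger_gap: 0.272
```

```bash
python3 - <<'E'
from h import *
ff(3)
E
```

```text
tip in stand mm [23.58  0.3  79.22] F stand [ 0.42 -0.19 -0.22] sd [0.19 0.23 0.7 ] M [-0.015 -0.091  0.009] gap 0.272 t 24.925
```

Call:
{"name": "jog_arm", "arguments": {"motion": [[-1,[-0.02,0,1],0],[-1,[-0.06,0,2],0],[-1,[-0.1,0,3],0],[-1,[-0.1,0,3],0]]}}

```text
t: 25.42
ee_pos: [0.5877, -0.0061, 0.1104]
ee_rot: [0.219, 1.571, -0.015]
ft_force: [-1.5, -0.2, 1.4]
finger_gap: 0.277
```

```bash
python3 - <<'E'
from h import *
ff(3)
a=snap('scene','s13.png'); 
cv2.imwrite('pics/s13c.png',cv2.resize(cv2.imread('pics/s13.png')[190:250,255:325],None,fx=11,fy=10,interpolation=cv2.INTER_CUBIC))
E
```

```text
tip in stand mm [26.46  0.31 79.28] F stand [-1.17 -0.23  1.49] sd [0.35 0.22 0.18] M [0.011 0.043 0.009] gap 0.275 t 25.525
```

View pics/s13c.png

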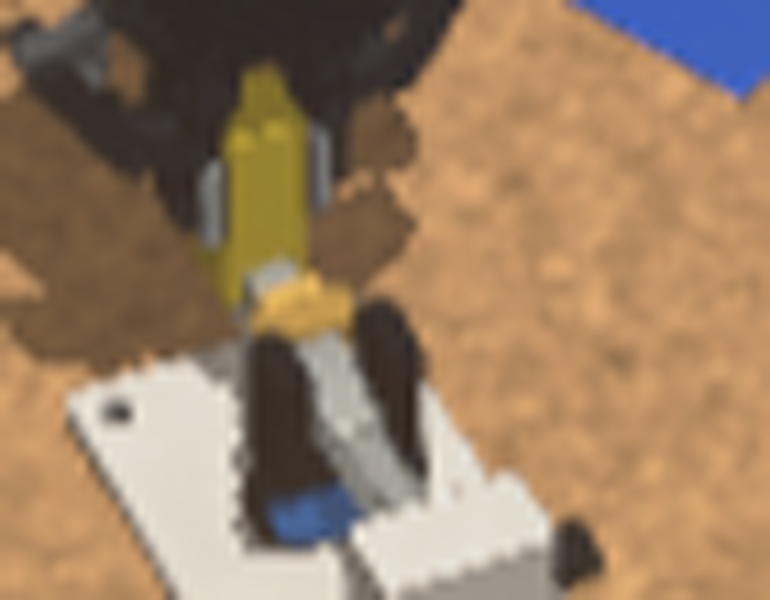

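Call:
{"name": "jog_arm", "arguments": {"motion": [[-1,[-0.08,0,1],0],[-1,[-0.15,0,2],0],[-1,[-0.22,0,3],0],[-1,[-0.25,0,3.6],0],[-1,[-0.25,0,3.6],0]]}}

```text
t: 26.2
ee_pos: [0.5912, -0.007, 0.1106]
ee_rot: [0.147, 1.571, -0.087]
ft_force: [-0.9, 1.1, 0.7]
finger_gap: 0.274
```

```bash
python3 - <<'E'
from h import *
ff(3)
a=snap('scene','s14.png'); 
cv2.imwrite('pics/s14c.png',cv2.resize(cv2.imread('pics/s14.png')[190:250,255:325],None,fx=11,fy=10,interpolation=cv2.INTER_CUBIC))
s=robot.sense();p=s['ee_pos'];B=np.array([-.0027,.0037,0]);W=Tz(p[0],p[1],p[2]-.0311,YAW);W=(W[0],W[1]+B)
bx=box(-.007+.025,.007+.025,-.014,.014,.014,.017)
overlay('s14.png','s14o.png',(190,250,255,325),10,[(HAND,W,(0,255,0)),(BLADE,W,(255,0,255)),(bx,W,(0,0,255))],a)
print(proj(a,W[0]@[.069,0,.001]+W[1]))
print(robot.landmark_of('scene','wedge_tip')[:2],robot.landmark_of('scene','clip')[:2],robot.landmark_of('scene','wedge_land')[:2])
E
```

```text
tip in stand mm [30.03  0.33 79.47] F stand [-0.87  0.9   1.15] sd [0.43 0.26 0.5 ] M [ 0.141  0.083 -0.018] gap 0.277 t 26.3
(np.float64(233.26639167805098), np.float64(287.5655927106435))
[{'location': [234.6, 291.4], 'p': 0.65}] [{'location': [221.9, 281.4], 'p': 0.47}] [{'location': [224.5, 279.2], 'p': 0.49}]
```

View pics/s14c.png

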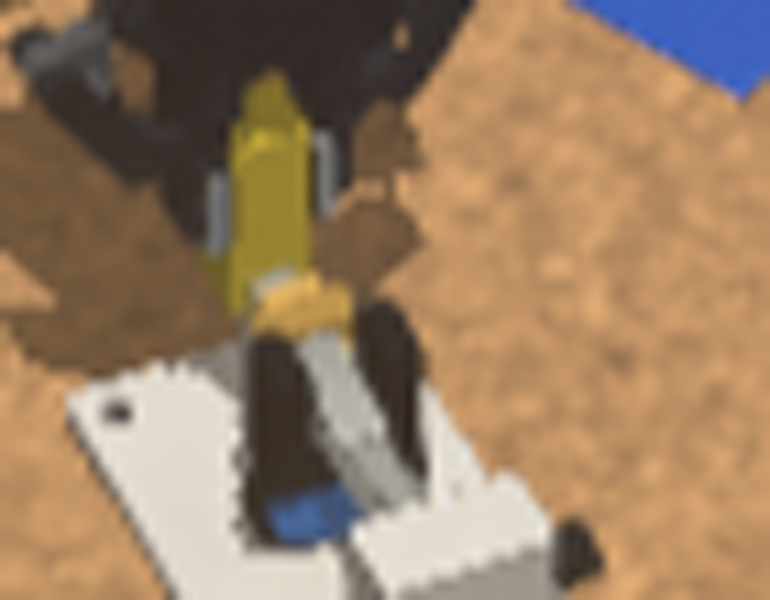

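View pics/s14o.png

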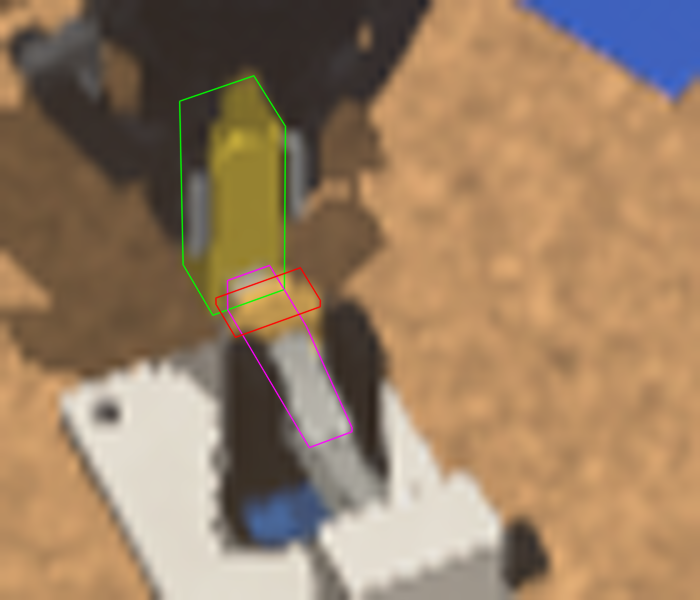

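Call:
{"name": "jog_arm", "arguments": {"motion": [[-1,[-0.04,0,1],0],[-1,[-0.08,0,1.7],0],[-1,[-0.1,0,1.7],0]]}}

```text
t: 26.88
ee_pos: [0.5928, -0.0074, 0.1106]
ee_rot: [-0.13, 1.571, -0.364]
ft_force: [-0.6, -0.1, 1.2]
finger_gap: 0.273
```

```bash
python3 - <<'E'
from h import *
ff(4)
E
```

```text
tip in stand mm [31.72  0.28 79.58] F stand [-0.94  0.61  1.38] sd [0.45 0.55 0.15] M [0.122 0.114 0.022] gap 0.274 t 27.025
```

Call:
{"name": "jog_arm", "arguments": {"motion": [[-1,[-0.5,0,-1],0],[-1,[-1,0,-3],0],[-1,[-2,0,-4],0],[-1,[-4,0,-4],0],[-1,[-4,0,-4],0]]}}

```text
t: 27.65
ee_pos: [0.589, -0.0064, 0.1149]
ee_rot: [0.144, 1.57, -0.09]
ft_force: [0.2, 1.0, -0.5]
finger_gap: 0.271
```

```bash
python3 - <<'E'
from h import *
ff(3)
a=snap('scene','s15.png'); 
cv2.imwrite('pics/s15c.png',cv2.resize(cv2.imread('pics/s15.png')[190:250,255:325],None,fx=11,fy=10,interpolation=cv2.INTER_CUBIC))
E
```

```text
tip in stand mm [27.69  0.29 83.61] F stand [-0.26  0.35 -1.39] sd [0.34 0.41 0.66] M [ 0.019 -0.02   0.009] gap 0.276 t 27.75
```

View pics/s15c.png

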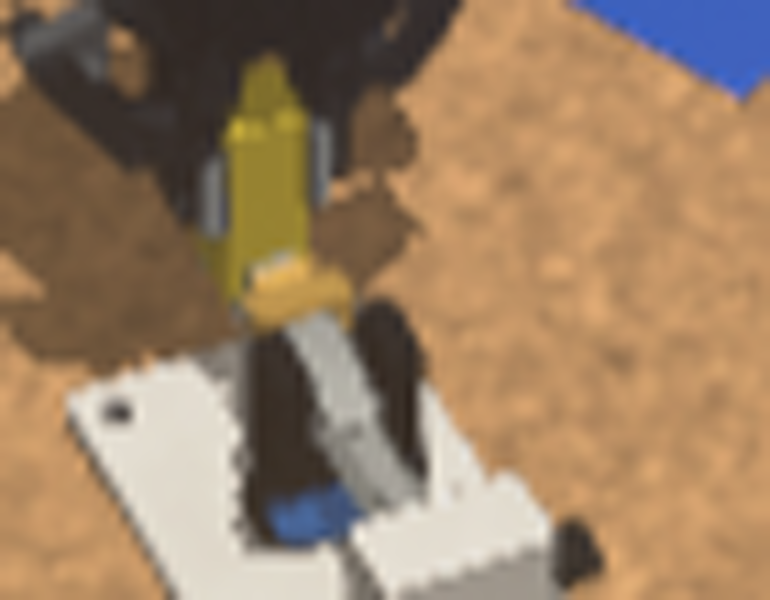

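Call:
{"name": "jog_arm", "arguments": {"motion": [[-1,[-6,0,0],0],[-1,[-16,0,0],0],[-1,[-30,0,0],0],[-1,[-45,0,0],0],[-1,[-55,0,0],0]]}}

```text
t: 28.42
ee_pos: [0.5892, -0.0065, 0.1712]
ee_rot: [0.15, 1.569, -0.084]
ft_force: [0.3, 0.6, -1.6]
finger_gap: 0.277
```

```bash
python3 - <<'E'
from h import *
np.set_printoptions(precision=4,suppress=True)
plan([.4475,-.3092,.17],-.234); ff(1)
E
```

```text
tcp [ 0.5892 -0.0065  0.1712] axes x [ 0.0014 -0.0001 -1.    ] y [0.2317 0.9728 0.0002] yaw -0.2338212821244403 q6 -1.4269573864533875 | shift [   1.  -327.3  -67.7] turn 0.0002
tip in stand mm [ 27.99   0.33 140.09] F stand [ 0.1   0.69 -1.59] sd [0. 0. 0.] M [-0.009  0.085  0.009] gap 0.277 t 28.425
```

Call:
{"name": "jog_arm", "arguments": {"motion": [[-1,[0,-15,-3],0],[-1,[0,-40,-8],0],[-1,[0,-70,-14],0],[-1,[0,-105,-22],0],[-1,[0,-140,-29],0]]}}

```text
t: 29.05
ee_pos: [0.5268, -0.1374, 0.1692]
ee_rot: [-3.075, 1.57, 2.974]
ft_force: [0.2, 0.3, -0.6]
finger_gap: 0.273
```

Call:
{"name": "jog_arm", "arguments": {"motion": [[-1,[0,-35,-7],0],[-1,[0,-75,-15],0],[-1,[0,-115,-24],0],[-1,[0,-150,-31],0],[-1,[0,-175,-36],0]]}}

```text
t: 29.68
ee_pos: [0.4509, -0.2994, 0.1692]
ee_rot: [2.933, 1.57, 2.698]
ft_force: [1.1, -0.1, -0.6]
finger_gap: 0.276
```

Call:
{"name": "jog_arm", "arguments": {"motion": [[-1,[0,-10,-2],0],[-1,[0,-12,-2.5],0],[-1,[0,-12,-2.5],0],[-1,[0,-12,-2.5],0]]}}

```text
t: 30.18
ee_pos: [0.4477, -0.3082, 0.1696]
ee_rot: [2.17, 1.571, 1.937]
ft_force: [0.5, 1.3, -1.0]
finger_gap: 0.273
```

```bash
python3 - <<'E'
from h import *
np.set_printoptions(precision=4,suppress=True)
plan([.4475,-.3092,.045],-.234); ff(2)
a=snap('scene','s16.png'); 
cv2.imwrite('pics/s16c.png',cv2.resize(cv2.imread('pics/s16.png')[200:300,110:220],None,fx=7,fy=6,interpolation=cv2.INTER_CUBIC))
E
```

```text
tcp [ 0.4477 -0.3082  0.1696] axes x [-0.0001  0.0002 -1.    ] y [0.2308 0.973  0.0001] yaw -0.23285593803168236 q6 -2.0266128962384613 | shift [124.6  -1.    0. ] turn 0.0011
tip in stand mm [ -39.66 -326.08  138.56] F stand [ 0.02  0.53 -0.6 ] sd [0.32 0.74 0.43] M [-0.037 -0.001  0.009] gap 0.273 t 30.225
```

View pics/s16c.png

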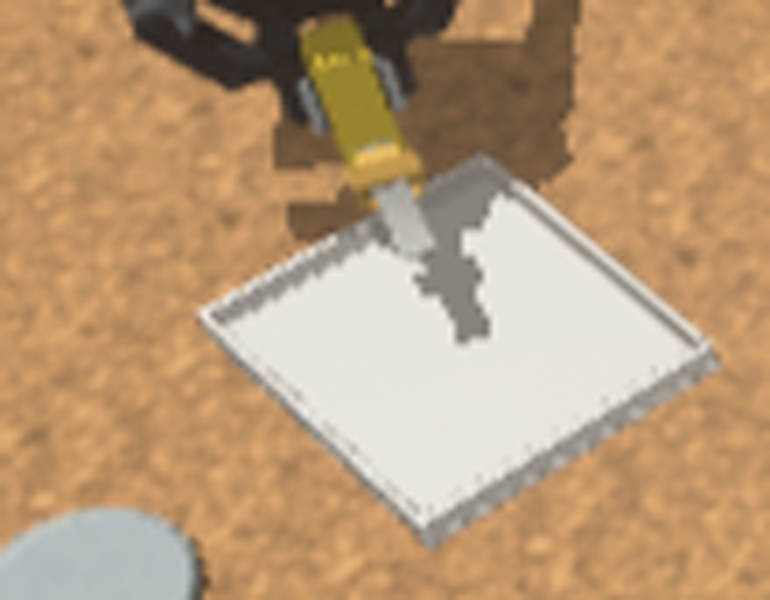

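Call:
{"name": "jog_arm", "arguments": {"motion": [[-1,[15,0,0],0],[-1,[45,0,0],0],[-1,[80,0,0],0],[-1,[110,0,0],0],[-1,[124,0,0],0]]}}

```text
t: 30.9
ee_pos: [0.4466, -0.3081, 0.0435]
ee_rot: [2.69, 1.568, 2.457]
ft_force: [-0.8, -0.3, -0.2]
finger_gap: 0.273
```

Call:
{"name": "jog_arm", "arguments": {"motion": [[-1,[3,0,0],0],[-1,[5,0,0],0],[-1,[7,0,0],0],[-1,[8,0,0],0],[-1,[8,0,0],0]]}}

```text
t: 31.52
ee_pos: [0.4475, -0.309, 0.0379]
ee_rot: [-0.473, 1.57, -0.707]
ft_force: [0.1, 0.6, -2.3]
finger_gap: 0.278
```

```bash
python3 - <<'E'
from h import *
ff(3); print(robot.sense()['ee_pos'])
E
```

```text
tip in stand mm [ -39.7  -326.75    6.75] F stand [ 0.02 -0.12 -1.88] sd [0.23 0.64 0.28] M [-0.025  0.001 -0.011] gap 0.277 t 31.625
[ 0.44750246 -0.3089452   0.03785329]
```

Call:
{"name": "jog_arm", "arguments": {"motion": [[-1,[0.7,0,0],0],[-1,[1.3,0,0],0],[-1,[1.8,0,0],0],[-1,[1.8,0,0],0]]}}

```text
t: 32.12
ee_pos: [0.4474, -0.3089, 0.0358]
ee_rot: [2.779, 1.571, 2.545]
ft_force: [0.5, 0.6, -0.9]
finger_gap: 0.274
```

Call:
{"name": "jog_arm", "arguments": {"motion": [[-1,[0.5,0,0],0],[-1,[0.5,0,0],0],[-1,[0.5,0,0],0]]}}

```text
t: 32.5
ee_pos: [0.4474, -0.3089, 0.0354]
ee_rot: [2.119, 1.571, 1.885]
ft_force: [-0.1, 0.2, -1.9]
finger_gap: 0.274
```

```bash
python3 - <<'E'
from h import *
ff(3); print(robot.sense()['ee_pos'])
E
```

```text
tip in stand mm [ -39.77 -326.73    4.29] F stand [-0.09  0.3  -0.87] sd [0.31 0.07 0.77] M [-0.004 -0.005 -0.007] gap 0.276 t 32.6
[ 0.44743922 -0.30890731  0.03539254]
```

Call:
{"name": "jog_arm", "arguments": {"motion": [[-1,[0.4,0,0],0],[-1,[0.4,0,0],0],[-1,[0.4,0,0],0]]}}

```text
t: 32.98
ee_pos: [0.4475, -0.3089, 0.0351]
ee_rot: [-0.541, 1.571, -0.775]
ft_force: [-0.5, 0.6, 2.8]
finger_gap: 0.273
```

```bash
python3 - <<'E'
from h import *
ff(3); print(robot.sense()['ee_pos'])
E
```

```text
tip in stand mm [ -39.69 -326.74    4.02] F stand [-0.99  0.47  3.  ] sd [0.28 0.06 0.21] M [0.08  0.128 0.016] gap 0.278 t 33.075
[ 0.44750851 -0.30893601  0.03512114]
```

Call:
{"name": "jog_arm", "arguments": {"motion": [[-0.4,[0,0,0],0],[-0.3,[0,0,0],0],[-0.15,[0,0,0],0],[0,[0,0,0],0],[0.1,[0,0,0],0]], "force": 20}}

```text
t: 33.7
ee_pos: [0.4474, -0.3089, 0.035]
ee_rot: [2.895, 1.571, 2.661]
ft_force: [0.6, -0.2, 0.2]
finger_gap: 0.551
```

```bash
python3 - <<'E'
from h import *
ff(2)
a=snap('scene','s17.png'); 
cv2.imwrite('pics/s17c.png',cv2.resize(cv2.imread('pics/s17.png')[200:300,110:220],None,fx=7,fy=6,interpolation=cv2.INTER_CUBIC))
E
```

```text
tip in stand mm [ -39.78 -326.71    3.87] F stand [ 0.27 -0.19 -0.14] sd [0.37 0.06 0.3 ] M [ 0.025 -0.005  0.008] gap 0.549 t 33.75
```

View pics/s17c.png

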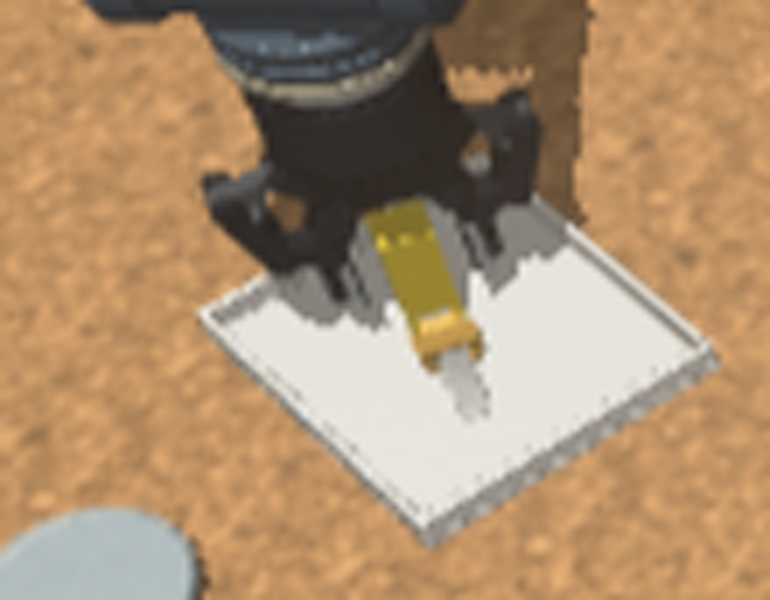

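Released; the handle stands free at about (430,260) in the crop, with the clip on the blade. I'll raise straight up.

Call:
{"name": "jog_arm", "arguments": {"motion": [[0.1,[-10,0,0],0],[0.1,[-30,0,0],0],[0.1,[-65,0,0],0],[0.1,[-110,0,0],0],[0.1,[-150,0,0],0]]}}

```text
t: 34.42
ee_pos: [0.4474, -0.3089, 0.1873]
ee_rot: [-0.47, 1.57, -0.704]
ft_force: [0.6, -0.0, 0.1]
finger_gap: 0.55
```

Call:
{"name": "jog_arm", "arguments": {"motion": [[0.1,[-10,60,-60],0],[0.1,[-10,110,-110],0],[0.1,[-10,110,-110],0],[0.1,[-10,110,-110],0]]}}

```text
t: 34.92
ee_pos: [0.3652, -0.1753, 0.1958]
ee_rot: [-0.297, 1.57, -0.529]
ft_force: [0.8, -0.5, -0.4]
finger_gap: 0.548
```

```bash
python3 - <<'E'
from h import *
ff(2)
a=snap('scene','s18.png'); b=snap('top','t18.png')
cv2.imwrite('pics/s18c.png',cv2.resize(cv2.imread('pics/s18.png')[200:300,110:220],None,fx=7,fy=6,interpolation=cv2.INTER_CUBIC))
E
```

```text
tip in stand mm [-149.58 -216.63  164.74] F stand [ 0.15 -0.35 -0.19] sd [0.71 0.16 0.16] M [-0.022  0.032 -0.018] gap 0.549 t 34.975
```

View pics/s18c.png

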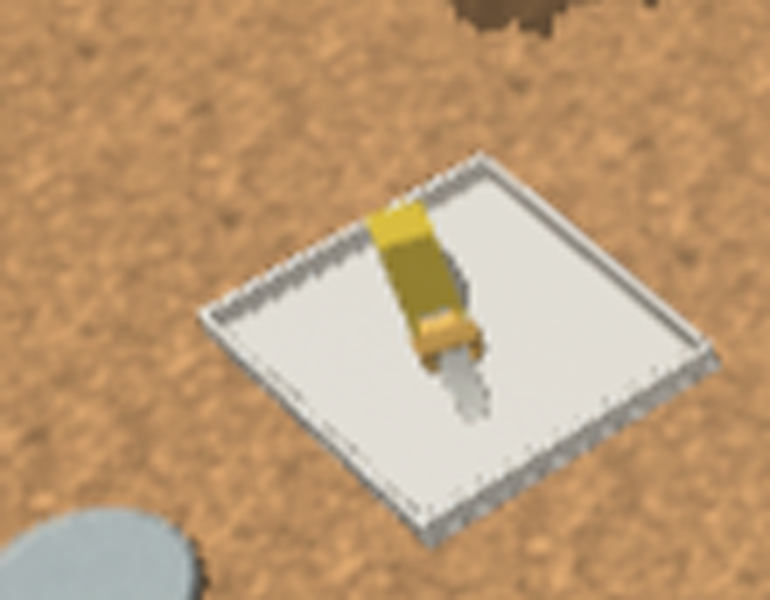

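View pics/t18.png

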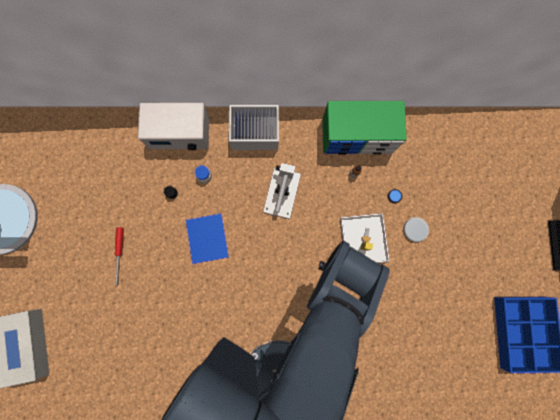

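View pics/s18.png

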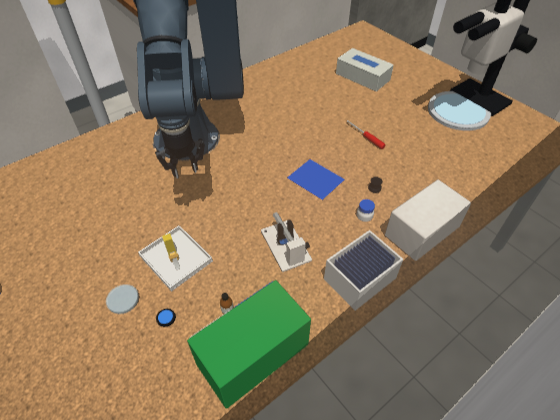

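The wedge stands upright in the tray at about (172,245) in the scene view, with the clip on its blade. The stand's rail is bare, the other items are where they were, and the arm is clear. I'm handing in.

```bash
python3 - <<'E'
from plant import robot
print(robot.sign_off())
E
```

```text
the job is handed in; nothing more can be done
None
```

The wedge now stands upright in the white tray with the clip still on its blade. The job took about 35 s and has been handed in.

I gripped the wedge by its handle, rested the tip on the rail and followed the rail by feel under the lip until the clip sprang off. I then pushed on until the tip read about 32 mm past the hub, drew the wedge back clear, lifted it and set it in the tray at about 4 N.

**Forces:** net contact on the stand, read at the wrist between steps, peaked at about 10 N (8 N down, 6 N forward). The blade-on-rail force alone could not be measured. Any brief peaks within a step were not seen.

**Final pictures:** the wedge is free of the gripper, the rail is bare, the bystanders look unmoved, and the arm is clear of everything.

**What did not go cleanly:**
- **Contact on the rail:** with the tip about 9 mm short of the hub I had raised the blade too much. It pulled up on the clip with about 4 N and had probably lifted a few tenths of a millimetre off the rail. I lowered it again before going on.
- **Rail position:** the two cameras disagreed by 2–3 mm on where the rail lies sideways. I steered between the two, and the blade went through the slot with no more than about 1 N of side force.
- **Clip on the land:** I judged the clip's place on the level top from images and the tip position, accurate to about 2 mm, and did not measure it directly.

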